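# Make up a tube fitting: finger-tight plus a quarter turn

## Task

The nut of the tube fitting on the small distribution block is still loose. Run it down clockwise with the fingers until it is just finger-tight and no further, then fit the large end of the flare-nut wrench over the tube, down on the nut, and turn the nut one further quarter turn past finger-tight. Lift the wrench off and lay it flat on the bench clear of the block; do not force the wrench against the fitting, do not grip or knock the tube, and leave the other things where they are.

Things in the scene. Friction and masses are not known exactly. Their poses are not given: they have to be found in the camera images.
- fitting: distribution block fixed to the bench: grey block 52 x 126 mm, top 34 mm high, on a steel plate 86 x 150 mm, with two brass hose spigots on its front (-x) and a plug (top at 39 mm) in its second port, 66 mm to +y. Origin: bench level, on the vertical axis of the tube fitting. Fitting: fixed hexagon 36 mm across flats from 34 to 45 mm, then thread, loose nut, tube
- nut: steel hexagon nut on the fitting, 30 mm across flats, 18 mm high, 48 to 66 mm over the bench, top edge chamfered; it turns about the vertical axis only (clockwise seen from above tightens). Origin: bench level, on the axis. Its corners lie at 0, 60, 120.. degrees from its x axis, its flats at 30, 90, 150..
- nut_mid (a point): point on the nut's axis half-way up it, about 57 mm over the bench; axes as the nut's. The nut starts 20 to 80 degrees short of finger-tight (how far is not to be seen); until then it turns with about 0.05 N m, then it bears on the ferrule and resists; beyond about 0.5 N m it squeezes the ferrule and goes on turning, for good
- tube: straight steel tube stub, 12 mm diameter, standing upright out of the nut to 94 mm over the bench, ferrule on it inside the nut. Origin: bench level, on the axis
- tube_end (a point): centre of the tube's upper end, 94 mm over the bench at the start, 28 mm above the nut. It sinks with the ferrule: 3 mm per turn of the nut past finger-tight, so 0.75 mm for the quarter turn; its height does not change before
- wrench: double-ended steel flare-nut wrench lying flat, 207 mm long, 14 mm thick, about 0.22 kg: straight handle 13 mm wide and 10 mm high (2 to 12 mm above its underside). Origin: underside, middle of the handle; x points along the handle to the large end
- wrench_grip (a point): middle of the wrench's handle, half-way up (7 mm above the underside), near its centre of mass; axes as the wrench's
- wrench_ring (a point): centre of the large end's bore, half-way up, 95 mm from wrench_grip along x. Bore: hexagon 31.2 mm across flats with corners on the wrench's x axis (so x lines up with a nut corner, about 4 degrees of play either way), outside diameter 46 mm, 15 mm slot at the tip. Fully down, the ring rests on the fixed hexagon and this point is 52 mm over the bench. It binds if lifted while it still bears on the nut's corners: ease it back first. The small end (22 mm) does not fit
- bubble_level: bystander: round bubble level, 34 mm diameter, 14 mm high, origin under its centre
- specimen_loose: bystander: black round mounted specimen, 30 mm diameter, 15 mm high, origin under its centre
- petri_dish: bystander: clear dish with lid, 63 mm diameter, 15 mm high, origin under its centre
- log_book: bystander: blue hard-cover book 148 x 105 x 14 mm with a pen on it, origin under its centre
- hex_key: bystander: L-shaped hexagon key, 83 x 31 x 5 mm, origin under its centre
- marker: bystander: white marker pen with a black cap, 138 mm long, 13 mm high, origin under its centre

How it is judged:
By the outcome, as a careful person would: the job done as asked, in the order asked, and still so for the second after the job is handed in, with the robot touching nothing.
It also fails if it takes over 72 s, if anything falls off the work surface, if the arm or the gripper's body presses on something with over 40 N, if the wrist force passes 120 N, or if a joint passes its speed limit or range.

## Robot

A 7-joint arm with a two-finger parallel gripper is mounted at the origin on a cart in front of the work surface, level with it; the furniture and walls round the work are solid. World frame = base frame: x ahead of the robot, y to its left, z up, the work surface at z = 0. Lengths are in m, angles in rad, forces in N, time in s.
With the tool pointing down it reaches from about 0.4 to 0.925 m from the base axis. Payload 4.1 kg.
Tool frame: the origin (TCP) lies midway between the tips of the shut fingers; the grasp point (between the pads) lies 19 mm behind it; z points along the fingers, y is the line along which they close (so a half turn about z gives the same grasp; the last joint's range is limited). The gripper opens to 85 mm and grips with 20 to 120 N. Pads are 22 mm wide; open, the fingers measure 114 mm over their backs; the gripper's body (76 mm by 85 mm) begins 54 mm behind the grasp point. The pads swing forward as they close: fully open they stand 13 mm farther back than shut.
Start: joints at [1.173, 0.398, 0.045, 1.537, -0.019, 1.207, -0.051], TCP at [0.191, -0.621, 0.231] pointing down, gripper open.
Joint ranges: [-2.82, 2.82], [-0.49, 2.23], [-1.37, 1.46], [0, 2.46], [-1.36, 4.5], [0.23, 2], [-2.94, 2.94]. Speed limits (rad/s): [2.57, 2.57, 3.14, 3.14, 3.14, 3.14, 3.14].

## Interface

Orientations are given as a unit quaternion [w, x, y, z].
In Python, from bench import bot, vision gives the robot as it stands.
- The arm moves only by the tool move_arm, never from a script. Its argument "steps" is a list of rows, each an object of numbers: "tx", "ty", "tz": the shift along the world's x, y, z in m; "turn": the turn about the world's z in rad; "hand": the finger opening in m, from 0 to 0.0854. In form: [{"tx": .., "ty": .., "tz": .., "turn": .., "hand": ..}, ...]. A call has exactly 5 rows; each row shifts and turns the commanded pose from where the row before left it; what a row does not reach is not made up. A row lasts 1/10 s, in which the tool goes at most 50 mm and 8.59 degrees, less where a joint would pass 70% of its speed; a pose out of reach is approached as far as the arm can. A call with a gripper value outside its range is refused whole. The fingers move at their own pace and stop on an object; "grip_force" is the grip in N (left out, the last holds). Time passes only in rows, so rows that do not move let the fingers close, or fill a call up. It gives the time, the measured TCP pose, the force, the opening and the grip force at its end, in the units of the state.
- bot.observe(): the state, without advancing time (a new reading comes with each control period).
- vision.read_camera(name): name is "scene" or "top" or "wrist"; returns the picture (480x640x3 uint8, red, green, blue); there is no depth.
- vision.get_calibration(name): a dict with "fx", "fy", "cx", "cy" (pixels), "rvec" (rotation vector, rad) and "tvec" (3), from world to camera coordinates, as OpenCV has them. Camera axes: x right, y down, z forward; pixel columns grow to the right and rows downward; lengths in m; the calibration is good to about 2 mm. A picture is of the moment at which its call begins: read the wrist's pose just before it. get_calibration takes no time and is no camera call; for the wrist camera it gives the pose at the moment of the call.
- bot.close_job(): hands the job in; it is judged then, once.
The state is a dict: "t": time; "q": joint angles; "qd": joint speeds; "tau": joint torques, N m; "tcp_pos": TCP position; "orientation": TCP orientation; "ft_force": force on the tool from outside, world axes, zero at the start; "moment": the same for the moment, N m; "width": finger opening in m; "finger_force": force on a finger pad.
Only numpy, scipy, OpenCV 4.12 (cv2) and the standard library are available. Lean on these libraries where they do the work, as an engineer would, in place of code of your own. Each camera call takes 0.05 s, during which the arm holds its last target. There are 200 camera calls.

## Working session

There is one attempt and no reset: what is moved stays moved. The work goes in short steps, Python scripts to look and compute and a tool call to move; the robot and the scene stay as the last step left them, time stands still between calls to the robot, and variables do not carry over. Pictures are saved under pics/ and viewed, at most 10 in all, crops included, and the job is handed in when it is done.

Besides the shell and the picture viewer there is one more tool, called after "Request:" by a JSON object that holds its "fn" and its "kwargs", one argument or row to a line. move_arm: Moves the arm, as the interface text tells. Its arguments: {"type":"object","properties":{"steps":{"type":"array"},"grip_force":{"type":"number"}},"required":["steps"]}

```bash
ls; mkdir -p pics
python3 - <<'E'
from bench import bot, vision
import cv2
s=bot.observe()
print({k:(v if isinstance(v,float) else [round(float(x),4) for x in v] if hasattr(v,'__len__') else v) for k,v in s.items()})
for n in("top","scene"):
    im=vision.read_camera(n); cv2.imwrite(f"pics/{n}0.png",im[:,:,::-1]); print(n,vision.get_calibration(n))
E
```

```text
pics
{'t': 0.0, 'q': [1.173, 0.3992, 0.045, 1.5379, -0.0187, 1.2069, -0.0507], 'qd': [0.0011, -0.0006, 0.0013, 0.0029, 0.0013, -0.0021, -0.0005], 'tau': [0.0004, -47.5119, 1.3646, -25.422, 0.0115, 0.0095, -0.0], 'tcp_pos': [0.1912, -0.6206, 0.2302], 'orientation': [-0.001, 0.9889, 0.1489, -0.0002], 'ft_force': [0.3387, 0.1708, -0.7066], 'moment': [0.0026, 0.0105, 0.0794], 'finger_force': 0.0, 'width': 0.08545314814647936}
top {'fx': 443.8929173534491, 'fy': 443.8929173534491, 'cx': 318.42944986054925, 'cy': 237.57509302989237, 'rvec': array([ 2.24953219, -1.93122339,  0.21769737]), 'tvec': array([-0.22077622,  0.51011316,  0.84762342])}
scene {'fx': 611.8496812420202, 'fy': 611.8496812420202, 'cx': 310.65518183011204, 'cy': 246.16052818228056, 'rvec': array([ 1.52356553, -2.10240918,  0.83997376]), 'tvec': array([0.02671277, 0.46677172, 0.94137294])}
```

View pics/top0.png

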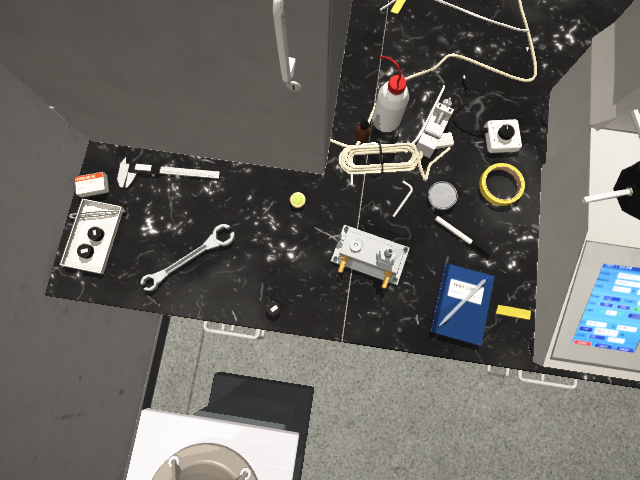

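View pics/scene0.png

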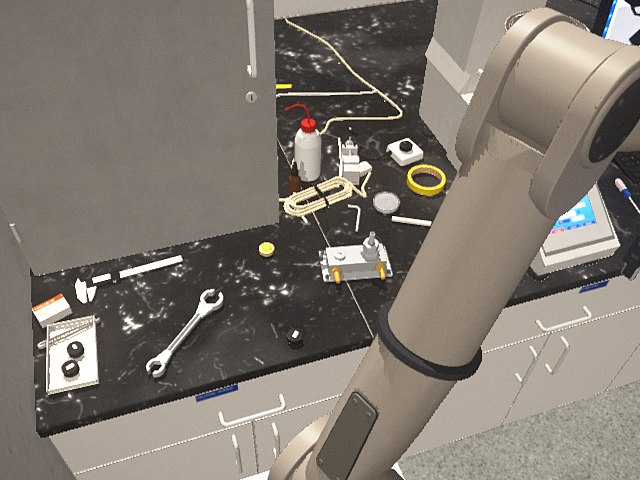

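The top view shows the wrench's large end at about (222,236) and its small end at (151,282). The tube fitting is at about (389,254), and the plug at (356,245). The cabinet at the upper left stands clear of the fitting.

```bash
cat > h.py <<'E'
from bench import bot, vision
import numpy as np, cv2
def P(n,uv,z,c=None):
    c=c or vision.get_calibration(n); R=cv2.Rodrigues(np.array(c['rvec']))[0]; t=np.array(c['tvec'])
    o=-R.T@t; d=R.T@np.array([(uv[0]-c['cx'])/c['fx'],(uv[1]-c['cy'])/c['fy'],1]); return (o+d*(z-o[2])/d[2])
def proj(n,p,c=None):
    c=c or vision.get_calibration(n); K=np.array([[c['fx'],0,c['cx']],[0,c['fy'],c['cy']],[0,0,1]])
    return cv2.projectPoints(np.array(p,float).reshape(-1,3),np.array(c['rvec']),np.array(c['tvec']),K,None)[0].reshape(-1,2)
def st():
    s=bot.observe(); w,x,y,z=s['orientation']
    R=np.array([2*(x*y+w*z),1-2*(x*x+z*z)]) 
    print('t',round(s['t'],2),'tcp',np.round(s['tcp_pos'],4),'yaw_y',round(np.degrees(np.arctan2(1-2*(x*x+z*z),2*(x*y-w*z))),2),'F',np.round(s['ft_force'],1),'M',np.round(s['moment'],2),'w',round(s['width'],4),'ff',np.round(s['finger_force'],1),'q7',np.round(s['q'],2))
E
python3 - <<'E'
from h import *
st()
for n,uv,z in [("top",(222,236),.012),("top",(151,282),.012),("top",(187,258),.012),("top",(356,245),.039),("top",(389,254),.066),("scene",(372,236),.094),("scene",(340,256),.039),("top",(298,200),.014),("top",(274,309),.015),("top",(404,198),.004),("top",(443,195),.015)]: print(n,uv,P(n,uv,z).round(4))
im=vision.read_camera("top")
a=cv2.resize(im[215:295,320:420],None,fx=6,fy=6,interpolation=cv2.INTER_CUBIC)
cv2.imwrite("pics/t1.png",a[:,:,::-1])
E
```

```text
t 0.1 tcp [ 0.1912 -0.6206  0.2304] yaw_y -72.88 F [ 0.  -0.1  0.4] M [ 0.03  0.01 -0.01] w 0.0855 ff 0.0 q7 [ 1.17  0.4   0.05  1.54 -0.02  1.21 -0.05]
top (222, 236) [0.5199 0.0655 0.012 ]
top (151, 282) [0.4004 0.1928 0.012 ]
top (187, 258) [0.4617 0.1293 0.012 ]
top (356, 245) [ 0.538  -0.2198  0.039 ]
top (389, 254) [ 0.5238 -0.2861  0.066 ]
scene (372, 236) [ 0.5174 -0.2779  0.094 ]
scene (340, 256) [ 0.5306 -0.2153  0.039 ]
top (298, 200) [ 0.6237 -0.0828  0.014 ]
top (274, 309) [ 0.3841 -0.0719  0.015 ]
top (404, 198) [ 0.6668 -0.3123  0.004 ]
top (443, 195) [ 0.6827 -0.3942  0.015 ]
```

View pics/t1.png

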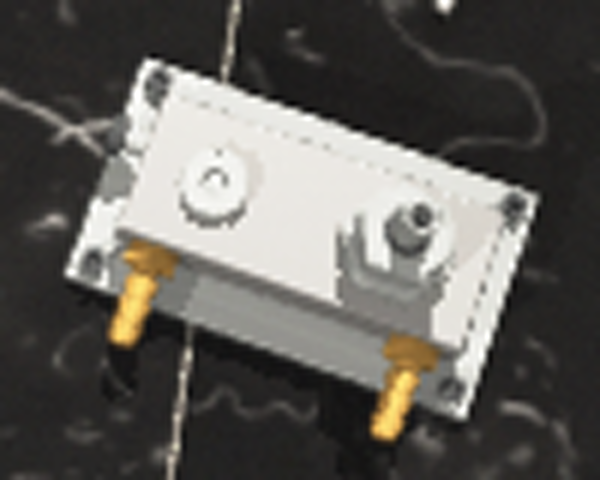

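Run:
```python
from h import *
t=P("top",(390.3,250.8),.094); p=P("top",(355.5,245.3),.039); print(t,p,np.linalg.norm((t-p)[:2]),np.degrees(np.arctan2(*(p-t)[[1,0]])))
```

```text
[ 0.52452871 -0.284113    0.094     ] [ 0.53718795 -0.21883309  0.039     ] 0.06649603713639854 79.02527927427735
```

Request:
{"fn": "move_arm", "kwargs": {
  "steps": [
    {"tx": 0.033, "ty": 0.0335, "tz": 0, "turn": 0.08, "hand": 0.085},
    {"tx": 0.033, "ty": 0.0335, "tz": 0, "turn": 0.08, "hand": 0.085},
    {"tx": 0.033, "ty": 0.0335, "tz": 0, "turn": 0.08, "hand": 0.085},
    {"tx": 0.033, "ty": 0.0335, "tz": 0, "turn": 0.08, "hand": 0.085},
    {"tx": 0.033, "ty": 0.0335, "tz": 0, "turn": 0.08, "hand": 0.085}
  ]
}}

```text
t: 0.65
tcp_pos: [0.3573, -0.4521, 0.2312]
orientation: [-0.0, 0.939, 0.344, -0.0]
ft_force: [0.8, -0.7, -0.1]
width: 0.0853
finger_force: 0.0
```

Request:
{"fn": "move_arm", "kwargs": {
  "steps": [
    {"tx": 0.033, "ty": 0.0335, "tz": 0, "turn": 0.08, "hand": 0.085},
    {"tx": 0.033, "ty": 0.0335, "tz": 0, "turn": 0.08, "hand": 0.085},
    {"tx": 0.033, "ty": 0.0335, "tz": 0, "turn": 0.08, "hand": 0.085},
    {"tx": 0.033, "ty": 0.0335, "tz": 0, "turn": 0.08, "hand": 0.085},
    {"tx": 0.033, "ty": 0.0335, "tz": 0, "turn": 0.08, "hand": 0.085}
  ]
}}

```text
t: 1.15
tcp_pos: [0.5222, -0.2847, 0.2312]
orientation: [0.0, 0.852, 0.524, -0.0]
ft_force: [1.2, 0.2, -0.2]
width: 0.0853
finger_force: 0.0
```

Run:
```python
from h import *
st()
c=vision.get_calibration("wrist"); im=vision.read_camera("wrist"); cv2.imwrite("pics/w1.png",im[:,:,::-1]); print(c)
print(proj("wrist",[[.522,-.284,.094],[.522,-.284,.066]],c))
np.save("w1.npy",c,allow_pickle=True)
```

```text
t 1.15 tcp [ 0.5222 -0.2847  0.2312] yaw_y -26.86 F [ 1.2  0.2 -0.2] M [-0.03 -0.03  0.03] w 0.0853 ff 0.0 q7 [ 0.67  0.31 -0.3   1.67  0.1   1.18 -0.13]
{'fx': 370.51821673017463, 'fy': 370.51821673017463, 'cx': 319.9201576829521, 'cy': 239.4498937006527, 'rvec': array([-2.79024231,  0.66591649,  0.09269629]), 'tvec': array([-0.59520609, -0.05413487,  0.37316171])}
[[318.42734618 224.88885978]
 [318.53607604 217.06019445]]
```

View pics/w1.png

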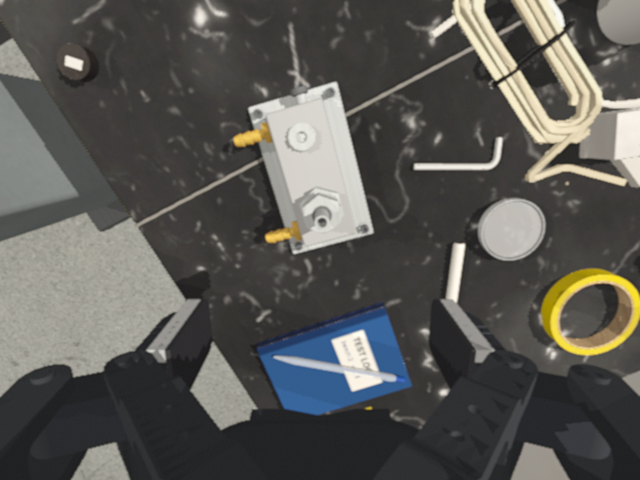

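The wrist view shows the tube end at about (322,221) and the nut below it. The projected tube end, (318,225), is about 4 px off. I'll go lower and take an enlarged crop.

Request:
{"fn": "move_arm", "kwargs": {
  "steps": [
    {"tx": 0, "ty": 0, "tz": -0.03, "turn": 0, "hand": 0.085},
    {"tx": 0, "ty": 0, "tz": -0.03, "turn": 0, "hand": 0.085},
    {"tx": 0, "ty": 0, "tz": -0.02, "turn": 0, "hand": 0.085},
    {"tx": 0, "ty": 0, "tz": 0, "turn": 0, "hand": 0.085},
    {"tx": 0, "ty": 0, "tz": 0, "turn": 0, "hand": 0.085}
  ]
}}

```text
t: 1.7
tcp_pos: [0.5213, -0.2864, 0.1515]
orientation: [-0.0, 0.853, 0.522, -0.0]
ft_force: [1.1, -0.2, 0.2]
width: 0.085
finger_force: 0.0
```

Run:
```python
from h import *
st()
c=vision.get_calibration("wrist"); im=vision.read_camera("wrist"); np.save("w2.npy",c,allow_pickle=True)
u,v=proj("wrist",[[.524,-.284,.075]],c)[0]; u0,v0=int(u)-50,int(v)-45; print(u0,v0)
a=cv2.resize(im[v0:v0+80,u0:u0+100],None,fx=7,fy=7,interpolation=cv2.INTER_CUBIC); cv2.imwrite("pics/w2.png",a[:,:,::-1])
```

```text
t 1.7 tcp [ 0.5213 -0.2864  0.1515] yaw_y -27.06 F [ 1.1 -0.2  0.2] M [ 0.03 -0.03 -0.03] w 0.085 ff 0.0 q7 [ 0.66  0.38 -0.29  1.76  0.13  1.02 -0.15]
271 198
```

View pics/w2.png

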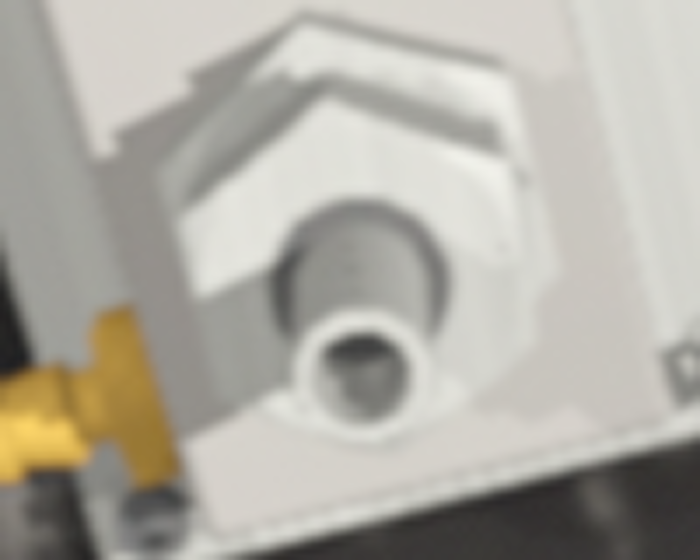

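The tube end is centred at crop (365,373). Nut top corners are visible at about (325,95), (507,152) and (182,208).

Run:
```python
from h import *
c=np.load("w2.npy",allow_pickle=True).item()
f=lambda x,y:(271+(x+.5)/7-.5,198+(y+.5)/7-.5)
a=P("wrist",f(365,373),.094,c); print(a)
for xy in [(325,95),(507,152),(182,208),(360,270)]:
  for z in(.066,):
    d=P("wrist",f(*xy),z,c)-a; print(xy,z,np.linalg.norm(d[:2])*1e3,np.degrees(np.arctan2(d[1],d[0])))
```

```text
[ 0.52547623 -0.28300595  0.094     ]
(325, 95) 0.066 17.516669518179803 74.16608048818829
(507, 152) 0.066 17.652771872805573 15.571707194432191
(182, 208) 0.066 17.73144013144885 130.57890720443027
(360, 270) 0.066 0.9477585173290133 77.79892318997227
```

Request:
{"fn": "move_arm", "kwargs": {
  "steps": [
    {"tx": 0.0042, "ty": 0.0034, "tz": 0, "turn": 0.09, "hand": 0.085},
    {"tx": 0, "ty": 0, "tz": -0.015, "turn": 0.094, "hand": 0.085},
    {"tx": 0, "ty": 0, "tz": -0.03, "turn": 0, "hand": 0.085},
    {"tx": 0, "ty": 0, "tz": -0.03, "turn": 0, "hand": 0.07},
    {"tx": 0, "ty": 0, "tz": -0.015, "turn": 0, "hand": 0.06}
  ]
}}

```text
t: 2.25
tcp_pos: [0.5252, -0.2829, 0.0606]
orientation: [-0.0, 0.801, 0.598, -0.0]
ft_force: [-0.9, -0.0, 0.5]
width: 0.0607
finger_force: 0.0
```

Request:
{"fn": "move_arm", "kwargs": {
  "steps": [
    {"tx": 0, "ty": 0, "tz": -0.01, "turn": 0, "hand": 0.05},
    {"tx": 0, "ty": 0, "tz": -0.003, "turn": 0, "hand": 0.045},
    {"tx": 0, "ty": 0, "tz": 0, "turn": 0, "hand": 0.04},
    {"tx": 0, "ty": 0, "tz": 0, "turn": 0, "hand": 0.04},
    {"tx": 0, "ty": 0, "tz": 0, "turn": 0, "hand": 0.04}
  ],
  "grip_force": 20
}}

```text
t: 2.75
tcp_pos: [0.5264, -0.2832, 0.0495]
orientation: [0.001, 0.801, 0.598, 0.0]
ft_force: [-0.1, -0.0, -0.3]
width: 0.0401
finger_force: 0.0
```

```bash
python3 -c "
from h import *
st()"
```

```text
t 2.75 tcp [ 0.5264 -0.2832  0.0495] yaw_y -16.5 F [-0.1 -0.  -0.3] M [-0.02 -0.03  0.05] w 0.0401 ff 0.0 q7 [ 0.66  0.51 -0.3   1.83  0.2   0.83 -0.03]
```

Request:
{"fn": "move_arm", "kwargs": {
  "steps": [
    {"tx": -0.0008, "ty": 0, "tz": -0.001, "turn": 0, "hand": 0.034},
    {"tx": 0, "ty": 0, "tz": 0, "turn": 0, "hand": 0.028},
    {"tx": 0, "ty": 0, "tz": 0, "turn": 0, "hand": 0.025},
    {"tx": 0, "ty": 0, "tz": 0, "turn": 0, "hand": 0.025},
    {"tx": 0, "ty": 0, "tz": 0, "turn": 0, "hand": 0.025}
  ],
  "grip_force": 20
}}

```text
t: 3.25
tcp_pos: [0.5249, -0.2829, 0.0479]
orientation: [0.0, 0.801, 0.598, -0.0]
ft_force: [-2.2, 0.7, 6.3]
width: 0.0296
finger_force: 21.4
```

```bash
python3 -c "
from h import *
st()"
```

```text
t 3.25 tcp [ 0.5249 -0.2829  0.0479] yaw_y -16.5 F [-2.2  0.7  6.3] M [0.13 0.3  0.01] w 0.0296 ff 21.4 q7 [ 0.66  0.51 -0.3   1.83  0.2   0.83 -0.03]
```

Request:
{"fn": "move_arm", "kwargs": {
  "steps": [
    {"tx": 0, "ty": 0, "tz": 0.0005, "turn": -0.045, "hand": 0.025},
    {"tx": 0, "ty": 0, "tz": 0.0003, "turn": -0.045, "hand": 0.025},
    {"tx": 0, "ty": 0, "tz": 0, "turn": -0.045, "hand": 0.025},
    {"tx": 0, "ty": 0, "tz": 0, "turn": -0.045, "hand": 0.025},
    {"tx": 0, "ty": 0, "tz": 0, "turn": -0.045, "hand": 0.025}
  ]
}}

```text
t: 3.75
tcp_pos: [0.5247, -0.2829, 0.0479]
orientation: [0.0, 0.864, 0.504, -0.0]
ft_force: [-0.2, 0.1, 0.5]
width: 0.0293
finger_force: 20.9
```

```bash
python3 -c "
from h import *
st()"
```

```text
t 3.75 tcp [ 0.5247 -0.2829  0.0479] yaw_y -29.48 F [-0.2  0.1  0.5] M [-0.01  0.07  0.04] w 0.0293 ff 20.9 q7 [ 0.62  0.51 -0.25  1.83  0.17  0.82 -0.23]
```

Request:
{"fn": "move_arm", "kwargs": {
  "steps": [
    {"tx": 0, "ty": 0, "tz": 0, "turn": -0.018, "hand": 0.025},
    {"tx": 0, "ty": 0, "tz": 0, "turn": -0.018, "hand": 0.025},
    {"tx": 0, "ty": 0, "tz": 0, "turn": -0.018, "hand": 0.025},
    {"tx": 0, "ty": 0, "tz": 0, "turn": -0.018, "hand": 0.025},
    {"tx": 0, "ty": 0, "tz": 0, "turn": -0.018, "hand": 0.025}
  ]
}}

```text
t: 4.25
tcp_pos: [0.5246, -0.2829, 0.0479]
orientation: [-0.0, 0.885, 0.465, -0.0]
ft_force: [-1.3, 0.3, -1.1]
width: 0.0294
finger_force: 20.7
```

```bash
python3 -c "
from h import *
st()"
```

```text
t 4.25 tcp [ 0.5246 -0.2829  0.0479] yaw_y -34.62 F [-1.3  0.3 -1.1] M [-0.14  0.01  0.03] w 0.0294 ff 20.7 q7 [ 0.6   0.51 -0.23  1.83  0.15  0.82 -0.31]
```

Request:
{"fn": "move_arm", "kwargs": {
  "steps": [
    {"tx": 0, "ty": 0, "tz": 0, "turn": -0.016, "hand": 0.025},
    {"tx": 0, "ty": 0, "tz": 0, "turn": -0.016, "hand": 0.025},
    {"tx": 0, "ty": 0, "tz": 0, "turn": -0.016, "hand": 0.025},
    {"tx": 0, "ty": 0, "tz": 0, "turn": -0.016, "hand": 0.025},
    {"tx": 0, "ty": 0, "tz": 0, "turn": -0.016, "hand": 0.025}
  ]
}}

```text
t: 4.75
tcp_pos: [0.5246, -0.2828, 0.048]
orientation: [-0.0, 0.903, 0.429, -0.0]
ft_force: [-0.2, 0.6, -1.6]
width: 0.0295
finger_force: 20.5
```

```bash
python3 -c "
from h import *
st()"
```

```text
t 4.75 tcp [ 0.5246 -0.2828  0.048 ] yaw_y -39.2 F [-0.2  0.6 -1.6] M [-0.14 -0.01  0.04] w 0.0295 ff 20.5 q7 [ 0.59  0.5  -0.21  1.83  0.14  0.82 -0.38]
```

Request:
{"fn": "move_arm", "kwargs": {
  "steps": [
    {"tx": 0, "ty": 0, "tz": 0, "turn": -0.016, "hand": 0.025},
    {"tx": 0, "ty": 0, "tz": 0, "turn": -0.016, "hand": 0.025},
    {"tx": 0, "ty": 0, "tz": 0, "turn": -0.016, "hand": 0.025},
    {"tx": 0, "ty": 0, "tz": 0, "turn": -0.016, "hand": 0.025},
    {"tx": 0, "ty": 0, "tz": 0, "turn": -0.016, "hand": 0.025}
  ]
}}

```text
t: 5.25
tcp_pos: [0.5245, -0.2828, 0.048]
orientation: [-0.0, 0.92, 0.392, -0.0]
ft_force: [-0.7, -1.2, -2.4]
width: 0.0298
finger_force: 20.4
```

```bash
python3 -c "
from h import *
st()"
```

```text
t 5.25 tcp [ 0.5245 -0.2828  0.048 ] yaw_y -43.79 F [-0.7 -1.2 -2.4] M [-0.17  0.1   0.05] w 0.0298 ff 20.4 q7 [ 0.57  0.5  -0.19  1.83  0.13  0.82 -0.45]
```

Request:
{"fn": "move_arm", "kwargs": {
  "steps": [
    {"tx": 0, "ty": 0, "tz": 0, "turn": -0.016, "hand": 0.025},
    {"tx": 0, "ty": 0, "tz": 0, "turn": -0.016, "hand": 0.025},
    {"tx": 0, "ty": 0, "tz": 0, "turn": -0.016, "hand": 0.025},
    {"tx": 0, "ty": 0, "tz": 0, "turn": -0.016, "hand": 0.025},
    {"tx": 0, "ty": 0, "tz": 0, "turn": -0.016, "hand": 0.025}
  ]
}}

```text
t: 5.75
tcp_pos: [0.5245, -0.2827, 0.048]
orientation: [-0.0, 0.935, 0.355, -0.0]
ft_force: [-1.8, -0.3, -4.0]
width: 0.0295
finger_force: 20.3
```

```bash
python3 -c "
from h import *
st()"
```

```text
t 5.75 tcp [ 0.5245 -0.2827  0.048 ] yaw_y -48.38 F [-1.8 -0.3 -4. ] M [-0.18  0.21  0.08] w 0.0295 ff 20.3 q7 [ 0.56  0.5  -0.17  1.83  0.11  0.82 -0.52]
```

Request:
{"fn": "move_arm", "kwargs": {
  "steps": [
    {"tx": 0, "ty": 0, "tz": 0, "turn": -0.012, "hand": 0.025},
    {"tx": 0, "ty": 0, "tz": 0, "turn": -0.012, "hand": 0.025},
    {"tx": 0, "ty": 0, "tz": 0, "turn": -0.012, "hand": 0.025},
    {"tx": 0, "ty": 0, "tz": 0, "turn": -0.012, "hand": 0.025},
    {"tx": 0, "ty": 0, "tz": 0, "turn": -0.012, "hand": 0.025}
  ]
}}

```text
t: 6.25
tcp_pos: [0.5245, -0.2827, 0.048]
orientation: [-0.0, 0.945, 0.327, -0.0]
ft_force: [-1.9, -0.4, -3.8]
width: 0.0291
finger_force: 20.3
```

```bash
python3 -c "
from h import *
st()"
```

```text
t 6.25 tcp [ 0.5245 -0.2827  0.048 ] yaw_y -51.79 F [-1.9 -0.4 -3.8] M [-0.09  0.35  0.06] w 0.0291 ff 20.3 q7 [ 0.55  0.5  -0.16  1.83  0.11  0.82 -0.57]
```

Request:
{"fn": "move_arm", "kwargs": {
  "steps": [
    {"tx": 0, "ty": 0, "tz": 0, "turn": -0.014, "hand": 0.025},
    {"tx": 0, "ty": 0, "tz": 0, "turn": -0.014, "hand": 0.025},
    {"tx": 0, "ty": 0, "tz": 0, "turn": -0.014, "hand": 0.025},
    {"tx": 0, "ty": 0, "tz": 0, "turn": -0.014, "hand": 0.025},
    {"tx": 0, "ty": 0, "tz": 0, "turn": -0.014, "hand": 0.025}
  ]
}}

```text
t: 6.75
tcp_pos: [0.5245, -0.2827, 0.048]
orientation: [-0.0, 0.956, 0.294, -0.0]
ft_force: [-3.3, -0.2, -4.3]
width: 0.0297
finger_force: 20.3
```

```bash
python3 -c "
from h import *
st()"
```

```text
t 6.75 tcp [ 0.5245 -0.2827  0.048 ] yaw_y -55.81 F [-3.3 -0.2 -4.3] M [-0.07  0.56  0.06] w 0.0297 ff 20.3 q7 [ 0.53  0.5  -0.14  1.83  0.09  0.82 -0.63]
```

Request:
{"fn": "move_arm", "kwargs": {
  "steps": [
    {"tx": -0.0005, "ty": 0, "tz": 0, "turn": -0.014, "hand": 0.025},
    {"tx": 0, "ty": 0, "tz": 0, "turn": -0.014, "hand": 0.025},
    {"tx": 0, "ty": 0, "tz": 0, "turn": -0.014, "hand": 0.025},
    {"tx": 0, "ty": 0, "tz": 0, "turn": -0.014, "hand": 0.025},
    {"tx": 0, "ty": 0, "tz": 0, "turn": -0.014, "hand": 0.025}
  ]
}}

```text
t: 7.25
tcp_pos: [0.5244, -0.2826, 0.048]
orientation: [-0.0, 0.966, 0.26, 0.0]
ft_force: [-1.1, -0.2, -6.3]
width: 0.0291
finger_force: 20.3
```

```bash
python3 -c "
from h import *
st()"
```

```text
t 7.25 tcp [ 0.5244 -0.2826  0.048 ] yaw_y -59.81 F [-1.1 -0.2 -6.3] M [-0.03  0.22  0.  ] w 0.0291 ff 20.3 q7 [ 0.52  0.5  -0.13  1.83  0.08  0.81 -0.69]
```

Request:
{"fn": "move_arm", "kwargs": {
  "steps": [
    {"tx": 0, "ty": 0, "tz": 0, "turn": -0.014, "hand": 0.025},
    {"tx": 0, "ty": 0, "tz": 0, "turn": -0.014, "hand": 0.025},
    {"tx": 0, "ty": 0, "tz": 0, "turn": -0.014, "hand": 0.025},
    {"tx": 0, "ty": 0, "tz": 0, "turn": -0.014, "hand": 0.025},
    {"tx": 0, "ty": 0, "tz": 0, "turn": -0.014, "hand": 0.025}
  ]
}}

```text
t: 7.75
tcp_pos: [0.5244, -0.2826, 0.048]
orientation: [-0.0, 0.974, 0.226, 0.0]
ft_force: [-0.2, 0.7, -8.3]
width: 0.0299
finger_force: 20.4
```

```bash
python3 -c "
from h import *
st()"
```

```text
t 7.75 tcp [ 0.5244 -0.2826  0.048 ] yaw_y -63.83 F [-0.2  0.7 -8.3] M [0.07 0.04 0.1 ] w 0.0299 ff 20.4 q7 [ 0.51  0.5  -0.11  1.83  0.07  0.81 -0.75]
```

Request:
{"fn": "move_arm", "kwargs": {
  "steps": [
    {"tx": 0, "ty": 0, "tz": -0.0005, "turn": -0.014, "hand": 0.025},
    {"tx": 0, "ty": 0, "tz": 0, "turn": -0.014, "hand": 0.025},
    {"tx": 0, "ty": 0, "tz": 0, "turn": -0.014, "hand": 0.025},
    {"tx": 0, "ty": 0, "tz": 0, "turn": -0.014, "hand": 0.025},
    {"tx": 0, "ty": 0, "tz": 0, "turn": -0.014, "hand": 0.025}
  ]
}}

```text
t: 8.25
tcp_pos: [0.5244, -0.2826, 0.048]
orientation: [-0.0, 0.981, 0.192, 0.0]
ft_force: [-1.6, 2.0, -1.4]
width: 0.0294
finger_force: 21.1
```

```bash
python3 -c "
from h import *
st()"
```

```text
t 8.25 tcp [ 0.5244 -0.2826  0.048 ] yaw_y -67.84 F [-1.6  2.  -1.4] M [0.5  0.49 0.06] w 0.0294 ff 21.1 q7 [ 0.5   0.5  -0.09  1.83  0.06  0.81 -0.81]
```

Request:
{"fn": "move_arm", "kwargs": {
  "steps": [
    {"tx": 0, "ty": 0, "tz": 0, "turn": -0.014, "hand": 0.025},
    {"tx": 0, "ty": 0, "tz": 0, "turn": -0.014, "hand": 0.025},
    {"tx": 0, "ty": 0, "tz": 0, "turn": -0.014, "hand": 0.025},
    {"tx": 0, "ty": 0, "tz": 0, "turn": -0.014, "hand": 0.025},
    {"tx": 0, "ty": 0, "tz": 0, "turn": -0.014, "hand": 0.025}
  ]
}}

```text
t: 8.75
tcp_pos: [0.5244, -0.2826, 0.0479]
orientation: [-0.0, 0.987, 0.158, 0.0]
ft_force: [-4.4, 4.3, 2.8]
width: 0.0296
finger_force: 21.5
```

```bash
python3 -c "
from h import *
st()"
```

```text
t 8.75 tcp [ 0.5244 -0.2826  0.0479] yaw_y -71.85 F [-4.4  4.3  2.8] M [0.78 0.79 0.06] w 0.0296 ff 21.5 q7 [ 0.48  0.5  -0.08  1.84  0.05  0.81 -0.87]
```

Request:
{"fn": "move_arm", "kwargs": {
  "steps": [
    {"tx": -0.0005, "ty": 0.0005, "tz": 0, "turn": -0.014, "hand": 0.025},
    {"tx": 0, "ty": 0, "tz": 0, "turn": -0.014, "hand": 0.025},
    {"tx": 0, "ty": 0, "tz": 0, "turn": -0.014, "hand": 0.025},
    {"tx": 0, "ty": 0, "tz": 0, "turn": -0.014, "hand": 0.025},
    {"tx": 0, "ty": 0, "tz": 0, "turn": -0.014, "hand": 0.025}
  ]
}}

```text
t: 9.25
tcp_pos: [0.5243, -0.2825, 0.0479]
orientation: [0.0, 0.992, 0.123, 0.0]
ft_force: [-1.2, 2.7, 1.9]
width: 0.0296
finger_force: 21.5
```

```bash
python3 -c "
from h import *
st()"
```

```text
t 9.25 tcp [ 0.5243 -0.2825  0.0479] yaw_y -75.86 F [-1.2  2.7  1.9] M [0.6  0.36 0.08] w 0.0296 ff 21.5 q7 [ 0.47  0.5  -0.06  1.84  0.04  0.81 -0.94]
```

Request:
{"fn": "move_arm", "kwargs": {
  "steps": [
    {"tx": 0, "ty": 0.0003, "tz": 0, "turn": -0.014, "hand": 0.025},
    {"tx": 0, "ty": 0, "tz": 0, "turn": -0.014, "hand": 0.025},
    {"tx": 0, "ty": 0, "tz": 0, "turn": -0.014, "hand": 0.025},
    {"tx": 0, "ty": 0, "tz": 0, "turn": -0.014, "hand": 0.025},
    {"tx": 0, "ty": 0, "tz": 0, "turn": -0.014, "hand": 0.025}
  ]
}}

```text
t: 9.75
tcp_pos: [0.5243, -0.2824, 0.0479]
orientation: [0.0, 0.996, 0.088, 0.001]
ft_force: [-0.5, 2.3, 2.5]
width: 0.0293
finger_force: 21.5
```

```bash
python3 -c "
from h import *
st()"
```

```text
t 9.75 tcp [ 0.5243 -0.2824  0.0479] yaw_y -79.88 F [-0.5  2.3  2.5] M [0.34 0.05 0.05] w 0.0293 ff 21.5 q7 [ 0.46  0.5  -0.04  1.84  0.03  0.81 -1.  ]
```

Request:
{"fn": "move_arm", "kwargs": {
  "steps": [
    {"tx": 0, "ty": 0.0003, "tz": 0, "turn": -0.014, "hand": 0.025},
    {"tx": 0, "ty": 0, "tz": 0, "turn": -0.014, "hand": 0.025},
    {"tx": 0, "ty": 0, "tz": 0, "turn": -0.014, "hand": 0.025},
    {"tx": 0, "ty": 0, "tz": 0, "turn": -0.014, "hand": 0.025},
    {"tx": 0, "ty": 0, "tz": 0, "turn": -0.014, "hand": 0.025}
  ]
}}

```text
t: 10.25
tcp_pos: [0.5242, -0.2823, 0.0479]
orientation: [0.001, 0.999, 0.053, 0.001]
ft_force: [0.8, -2.1, 2.8]
width: 0.0296
finger_force: 21.5
```

```bash
python3 -c "
from h import *
st()"
```

```text
t 10.25 tcp [ 0.5242 -0.2823  0.0479] yaw_y -83.9 F [ 0.8 -2.1  2.8] M [-0.09 -0.16  0.04] w 0.0296 ff 21.5 q7 [ 0.44  0.5  -0.03  1.84  0.02  0.81 -1.06]
```

Request:
{"fn": "move_arm", "kwargs": {
  "steps": [
    {"tx": 0, "ty": 0, "tz": 0, "turn": -0.014, "hand": 0.025},
    {"tx": 0, "ty": 0, "tz": 0, "turn": -0.014, "hand": 0.025},
    {"tx": 0, "ty": 0, "tz": 0, "turn": -0.014, "hand": 0.025},
    {"tx": 0, "ty": 0, "tz": 0, "turn": -0.014, "hand": 0.025},
    {"tx": 0, "ty": 0, "tz": 0, "turn": -0.014, "hand": 0.025}
  ]
}}

```text
t: 10.75
tcp_pos: [0.5242, -0.2822, 0.0479]
orientation: [0.0, 1.0, 0.018, 0.001]
ft_force: [2.3, -3.6, 2.9]
width: 0.0291
finger_force: 21.6
```

```bash
python3 -c "
from h import *
st()"
```

```text
t 10.75 tcp [ 0.5242 -0.2822  0.0479] yaw_y -87.9 F [ 2.3 -3.6  2.9] M [-0.47 -0.4   0.03] w 0.0291 ff 21.6 q7 [ 0.43  0.5  -0.01  1.84  0.01  0.8  -1.12]
```

Request:
{"fn": "move_arm", "kwargs": {
  "steps": [
    {"tx": 0.0003, "ty": -0.0004, "tz": 0, "turn": -0.012, "hand": 0.025},
    {"tx": 0, "ty": 0, "tz": 0, "turn": -0.012, "hand": 0.025},
    {"tx": 0, "ty": 0, "tz": 0, "turn": -0.012, "hand": 0.025},
    {"tx": 0, "ty": 0, "tz": 0, "turn": -0.012, "hand": 0.025},
    {"tx": 0, "ty": 0, "tz": 0, "turn": -0.012, "hand": 0.025}
  ]
}}

```text
t: 11.25
tcp_pos: [0.5242, -0.2822, 0.0479]
orientation: [0.0, 1.0, -0.011, 0.0]
ft_force: [-0.1, -1.4, 4.9]
width: 0.0294
finger_force: 21.9
```

```bash
python3 -c "
from h import *
st()"
```

```text
t 11.25 tcp [ 0.5242 -0.2822  0.0479] yaw_y -91.28 F [-0.1 -1.4  4.9] M [-0.27 -0.1   0.28] w 0.0294 ff 21.9 q7 [ 0.42  0.5   0.    1.84 -0.    0.81 -1.17]
```

Request:
{"fn": "move_arm", "kwargs": {
  "steps": [
    {"tx": 0, "ty": 0, "tz": 0, "turn": -0.003, "hand": 0.025},
    {"tx": 0, "ty": 0, "tz": 0, "turn": -0.003, "hand": 0.025},
    {"tx": 0, "ty": 0, "tz": 0, "turn": 0, "hand": 0.025},
    {"tx": 0, "ty": 0, "tz": 0, "turn": 0, "hand": 0.025},
    {"tx": 0, "ty": 0, "tz": 0, "turn": 0, "hand": 0.025}
  ]
}}

```text
t: 11.75
tcp_pos: [0.5242, -0.2822, 0.0479]
orientation: [0.0, 1.0, -0.013, 0.0]
ft_force: [0.3, -0.2, 5.6]
width: 0.0295
finger_force: 21.9
```

```bash
python3 -c "
from h import *
st()"
```

```text
t 11.75 tcp [ 0.5242 -0.2822  0.0479] yaw_y -91.53 F [ 0.3 -0.2  5.6] M [-0.33 -0.15  0.49] w 0.0295 ff 21.9 q7 [ 0.42  0.5   0.    1.84 -0.    0.81 -1.17]
```

Finger-tight is clear: the moment rose to 0.49 N m at yaw -91.5 degrees, after a 75 degree run. I'll release, lift and go to the wrench.

Request:
{"fn": "move_arm", "kwargs": {
  "steps": [
    {"tx": 0, "ty": 0, "tz": 0, "turn": 0.005, "hand": 0.04},
    {"tx": 0, "ty": 0, "tz": 0, "turn": 0, "hand": 0.055},
    {"tx": 0, "ty": 0, "tz": 0, "turn": 0, "hand": 0.06},
    {"tx": 0, "ty": 0, "tz": 0.02, "turn": 0, "hand": 0.06},
    {"tx": 0, "ty": 0, "tz": 0.045, "turn": 0, "hand": 0.06}
  ]
}}

```text
t: 12.25
tcp_pos: [0.5203, -0.28, 0.1089]
orientation: [-0.002, 1.0, -0.012, -0.005]
ft_force: [1.2, 0.3, 1.2]
width: 0.0601
finger_force: 0.0
```

Request:
{"fn": "move_arm", "kwargs": {
  "steps": [
    {"tx": 0, "ty": 0, "tz": 0.048, "turn": 0, "hand": 0.06},
    {"tx": 0, "ty": 0, "tz": 0.04, "turn": 0, "hand": 0.06},
    {"tx": -0.0065, "ty": 0.04, "tz": 0.02, "turn": -0.08, "hand": 0.06},
    {"tx": -0.0065, "ty": 0.046, "tz": 0, "turn": -0.08, "hand": 0.06},
    {"tx": -0.0065, "ty": 0.046, "tz": 0, "turn": -0.08, "hand": 0.06}
  ]
}}

```text
t: 12.75
tcp_pos: [0.5041, -0.1488, 0.2212]
orientation: [-0.0, 0.991, -0.134, 0.0]
ft_force: [1.2, 0.3, -0.1]
width: 0.0599
finger_force: 0.0
```

Request:
{"fn": "move_arm", "kwargs": {
  "steps": [
    {"tx": -0.0065, "ty": 0.046, "tz": 0, "turn": -0.08, "hand": 0.06},
    {"tx": -0.0065, "ty": 0.046, "tz": 0, "turn": -0.08, "hand": 0.06},
    {"tx": -0.0065, "ty": 0.046, "tz": 0, "turn": -0.08, "hand": 0.06},
    {"tx": -0.0065, "ty": 0.046, "tz": 0, "turn": -0.08, "hand": 0.06},
    {"tx": -0.0065, "ty": 0.046, "tz": 0, "turn": -0.08, "hand": 0.06}
  ]
}}

```text
t: 13.25
tcp_pos: [0.4708, 0.0815, 0.2203]
orientation: [0.0, 0.945, -0.327, -0.0]
ft_force: [0.3, -0.1, -0.3]
width: 0.0599
finger_force: 0.0
```

Request:
{"fn": "move_arm", "kwargs": {
  "steps": [
    {"tx": -0.0065, "ty": 0.046, "tz": 0, "turn": -0.08, "hand": 0.06},
    {"tx": 0, "ty": 0, "tz": 0, "turn": -0.07, "hand": 0.06},
    {"tx": 0, "ty": 0, "tz": 0, "turn": 0, "hand": 0.06},
    {"tx": 0, "ty": 0, "tz": 0, "turn": 0, "hand": 0.06},
    {"tx": 0, "ty": 0, "tz": 0, "turn": 0, "hand": 0.06}
  ]
}}

```text
t: 13.75
tcp_pos: [0.4656, 0.1244, 0.2204]
orientation: [0.0, 0.918, -0.396, -0.0]
ft_force: [-0.4, -0.1, -0.3]
width: 0.0602
finger_force: 0.0
```

Run:
```python
from h import *
st()
c=vision.get_calibration("wrist"); im=vision.read_camera("wrist"); cv2.imwrite("pics/w3.png",im[:,:,::-1]); np.save("w3.npy",c,allow_pickle=True)
```

```text
t 13.75 tcp [0.4656 0.1244 0.2204] yaw_y -136.69 F [-0.4 -0.1 -0.3] M [-0.01 -0.02  0.01] w 0.0602 ff 0.0 q7 [-0.16  0.11 -0.21  1.93  0.03  1.1  -2.76]
```

View pics/w3.png

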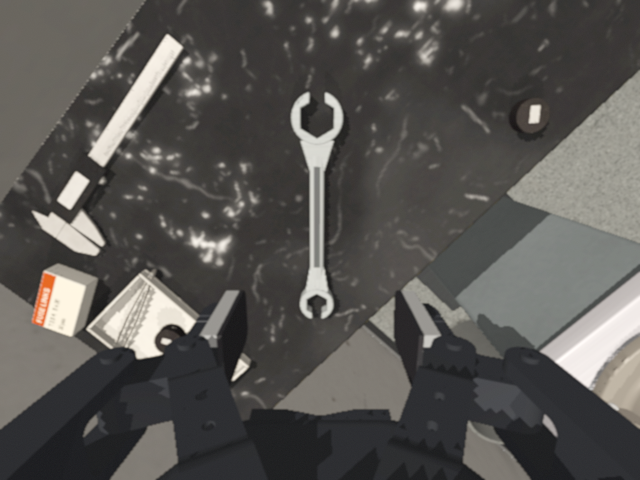

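The wrist view shows the wrench nearly vertical. The large ring is centred at about (316.5,117), the small end at about (316.5,300), and the handle runs along column 317.

Run:
```python
from h import *
c=np.load("w3.npy",allow_pickle=True).item(); im=cv2.imread("pics/w3.png"); g=cv2.cvtColor(im,cv2.COLOR_BGR2GRAY)
m=(g>110).astype(np.uint8)
n,l,s,ce=cv2.connectedComponentsWithStats(m); k=l[117,296]; print(s[k],ce[k])
M=l==k; 
# handle rows centre
for a in(175,200,225,250):
    x=np.where(M[a])[0]; x=x[(x>300)&(x<335)]; print(a,x.min(),x.max(),P("wrist",((x.min()+x.max())/2,a),.012,c).round(4))
ys,xs=np.where(M); top=ys<142; 
(cx,cy),r=cv2.minEnclosingCircle(np.c_[xs,ys][top].astype(np.float32)); print(cx,cy,r)
R=P("wrist",(cx,cy),.014,c)
bot_=ys>290;(bx,by),r2=cv2.minEnclosingCircle(np.c_[xs,ys][bot_].astype(np.float32)); S=P("wrist",(bx,by),.014,c); print(bx,by,r2,R,S,np.linalg.norm(R-S))
d=R-S; a=np.arctan2(d[1],d[0]); print(np.degrees(a), R[:2]-.095*np.array([np.cos(a),np.sin(a)]))
```

```text
[ 290   92   53  227 4361] [316.25750975 198.71864251]
175 309 323 [0.4904 0.1022 0.012 ]
200 309 323 [0.4742 0.1195 0.012 ]
225 309 323 [0.4574 0.1374 0.012 ]
250 309 323 [0.4399 0.156  0.012 ]
316.5 118.15306091308594 28.182231903076172
316.1226501464844 302.4622497558594 17.575883865356445 [0.52477338 0.06489266 0.014     ] [0.40153349 0.19675683 0.014     ] 0.18048885948643778
-46.936257196136275 [0.45990628 0.13429914]
```

Run:
```python
from h import *
c=np.load("w3.npy",allow_pickle=True).item()
T=P("wrist",(316.5,91.5),.014,c);B=P("wrist",(316.3,319),.014,c);u=(T-B)/np.linalg.norm(T-B)
print(T,B,np.linalg.norm(T-B),T-u*.118,B+u*.089,T-u*.023,np.degrees(np.arctan2(u[1],u[0])))
w=[P("wrist",(x,118),.014,c) for x in(289.5,342.5)]; print(np.linalg.norm(w[0]-w[1]), proj("wrist",[T-u*.023],c))
```

```text
[0.54003503 0.04863331 0.014     ] [0.38849642 0.21038344 0.014     ] 0.22164623888104432 [0.45935892 0.13474583 0.014     ] [0.44934535 0.14543417 0.014     ] [0.52431003 0.06541795 0.014     ] -46.8668734161073
0.04749195028826922 [[316.47584712 118.97390401]]
```

Request:
{"fn": "move_arm", "kwargs": {
  "steps": [
    {"tx": -0.006, "ty": 0.01, "tz": -0.04, "turn": 0, "hand": 0.05},
    {"tx": 0, "ty": 0, "tz": -0.045, "turn": 0, "hand": 0.04},
    {"tx": 0, "ty": 0, "tz": -0.045, "turn": 0, "hand": 0.035},
    {"tx": 0, "ty": 0, "tz": -0.045, "turn": 0, "hand": 0.035},
    {"tx": 0, "ty": 0, "tz": -0.025, "turn": 0, "hand": 0.035}
  ]
}}

```text
t: 14.3
tcp_pos: [0.4576, 0.134, 0.0175]
orientation: [0.002, 0.918, -0.396, -0.002]
ft_force: [-0.8, -0.2, 0.4]
width: 0.0348
finger_force: 0.0
```

Request:
{"fn": "move_arm", "kwargs": {
  "steps": [
    {"tx": 0, "ty": 0, "tz": -0.01, "turn": 0, "hand": 0.035},
    {"tx": 0, "ty": 0, "tz": -0.003, "turn": 0, "hand": 0.035},
    {"tx": 0, "ty": 0, "tz": 0, "turn": 0, "hand": 0.035},
    {"tx": 0, "ty": 0, "tz": 0, "turn": 0, "hand": 0.035},
    {"tx": 0, "ty": 0, "tz": 0, "turn": 0, "hand": 0.035}
  ]
}}

```text
t: 14.8
tcp_pos: [0.4608, 0.1362, 0.009]
orientation: [-0.001, 0.918, -0.396, 0.001]
ft_force: [-0.1, 0.4, -0.3]
width: 0.0348
finger_force: 0.0
```

Run:
```python
from h import *
st()
```

```text
t 14.8 tcp [0.4608 0.1362 0.009 ] yaw_y -136.6 F [-0.1  0.4 -0.3] M [ 0.01  0.05 -0.01] w 0.0348 ff 0.0 q7 [-0.23  0.4  -0.18  2.13  0.12  0.62 -2.87]
```

Request:
{"fn": "move_arm", "kwargs": {
  "steps": [
    {"tx": -0.001, "ty": -0.001, "tz": -0.005, "turn": 0, "hand": 0.035},
    {"tx": 0, "ty": 0, "tz": 0, "turn": 0, "hand": 0.02},
    {"tx": 0, "ty": 0, "tz": 0, "turn": 0, "hand": 0.008},
    {"tx": 0, "ty": 0, "tz": 0, "turn": 0, "hand": 0.005},
    {"tx": 0, "ty": 0, "tz": 0, "turn": 0, "hand": 0.005}
  ],
  "grip_force": 70
}}

```text
t: 15.3
tcp_pos: [0.4585, 0.1349, 0.0029]
orientation: [0.0, 0.918, -0.396, -0.0]
ft_force: [-2.5, -0.5, 5.6]
width: 0.0106
finger_force: 69.6
```

Run:
```python
from h import *
st()
```

```text
t 15.3 tcp [0.4585 0.1349 0.0029] yaw_y -136.59 F [-2.5 -0.5  5.6] M [-0.12  0.32 -0.05] w 0.0106 ff 69.6 q7 [-0.23  0.41 -0.17  2.13  0.12  0.61 -2.87]
```

Request:
{"fn": "move_arm", "kwargs": {
  "steps": [
    {"tx": 0, "ty": 0, "tz": 0.01, "turn": 0, "hand": 0.005},
    {"tx": 0, "ty": 0, "tz": 0.03, "turn": 0, "hand": 0.005},
    {"tx": 0, "ty": 0, "tz": 0.04, "turn": 0, "hand": 0.005},
    {"tx": 0, "ty": 0, "tz": 0.04, "turn": 0, "hand": 0.005},
    {"tx": 0, "ty": 0, "tz": 0.04, "turn": 0.02, "hand": 0.005}
  ]
}}

```text
t: 15.8
tcp_pos: [0.4578, 0.1346, 0.1641]
orientation: [0.0, 0.923, -0.386, -0.0]
ft_force: [0.4, -0.2, -3.8]
width: 0.0106
finger_force: 68.8
```

Run:
```python
from h import *
st()
```

```text
t 15.8 tcp [0.4578 0.1346 0.1641] yaw_y -135.41 F [ 0.4 -0.2 -3.8] M [ 0.04 -0.04  0.02] w 0.0106 ff 68.8 q7 [-0.19  0.16 -0.21  2.01  0.04  0.97 -2.78]
```

Request:
{"fn": "move_arm", "kwargs": {
  "steps": [
    {"tx": 0.001, "ty": -0.02, "tz": 0, "turn": 0.1, "hand": 0.005},
    {"tx": 0.001, "ty": -0.03, "tz": 0, "turn": 0.12, "hand": 0.005},
    {"tx": 0.001, "ty": -0.036, "tz": 0, "turn": 0.123, "hand": 0.005},
    {"tx": 0.001, "ty": -0.036, "tz": 0, "turn": 0.123, "hand": 0.005},
    {"tx": 0.001, "ty": -0.036, "tz": 0, "turn": 0.123, "hand": 0.005}
  ]
}}

```text
t: 16.3
tcp_pos: [0.4629, -0.0244, 0.1627]
orientation: [0.0, 0.995, -0.099, -0.0]
ft_force: [1.3, -0.5, -3.0]
width: 0.0108
finger_force: 68.8
```

Request:
{"fn": "move_arm", "kwargs": {
  "steps": [
    {"tx": 0.001, "ty": -0.036, "tz": 0, "turn": 0.123, "hand": 0.005},
    {"tx": 0.001, "ty": -0.036, "tz": 0, "turn": 0.123, "hand": 0.005},
    {"tx": 0.001, "ty": -0.036, "tz": 0, "turn": 0.123, "hand": 0.005},
    {"tx": 0.001, "ty": -0.036, "tz": 0, "turn": 0.123, "hand": 0.005},
    {"tx": 0.001, "ty": -0.036, "tz": 0, "turn": 0.123, "hand": 0.005}
  ]
}}

```text
t: 16.8
tcp_pos: [0.4679, -0.2043, 0.1626]
orientation: [-0.0, 0.978, 0.207, -0.0]
ft_force: [0.9, -0.2, -3.1]
width: 0.011
finger_force: 68.8
```

Run:
```python
from h import *
st()
```

```text
t 16.8 tcp [ 0.4679 -0.2043  0.1626] yaw_y -66.15 F [ 0.9 -0.2 -3.1] M [-0.   -0.05  0.  ] w 0.011 ff 68.8 q7 [ 0.38  0.22 -0.06  1.94  0.02  0.98 -0.84]
```

Request:
{"fn": "move_arm", "kwargs": {
  "steps": [
    {"tx": 0.0013, "ty": -0.036, "tz": 0, "turn": 0.125, "hand": 0.005},
    {"tx": 0.0013, "ty": -0.036, "tz": 0, "turn": 0.125, "hand": 0.005},
    {"tx": 0.0013, "ty": -0.036, "tz": 0, "turn": 0.125, "hand": 0.005},
    {"tx": 0.0013, "ty": -0.034, "tz": 0, "turn": 0.125, "hand": 0.005},
    {"tx": 0.0012, "ty": -0.018, "tz": 0, "turn": 0.105, "hand": 0.005}
  ]
}}

```text
t: 17.3
tcp_pos: [0.4734, -0.3668, 0.1624]
orientation: [0.0, 0.873, 0.487, -0.001]
ft_force: [-0.4, -0.1, -2.7]
width: 0.0105
finger_force: 68.8
```

Request:
{"fn": "move_arm", "kwargs": {
  "steps": [
    {"tx": 0, "ty": 0, "tz": -0.015, "turn": 0, "hand": 0.005},
    {"tx": 0, "ty": 0, "tz": -0.015, "turn": 0, "hand": 0.005},
    {"tx": 0, "ty": 0, "tz": 0, "turn": 0, "hand": 0.005},
    {"tx": 0, "ty": 0, "tz": 0, "turn": 0, "hand": 0.005},
    {"tx": 0, "ty": 0, "tz": 0, "turn": 0, "hand": 0.005}
  ]
}}

```text
t: 17.8
tcp_pos: [0.4756, -0.3621, 0.1329]
orientation: [0.0, 0.873, 0.487, 0.0]
ft_force: [-0.6, 0.1, -2.3]
width: 0.0107
finger_force: 68.8
```

Run:
```python
from h import *
st()
c=vision.get_calibration("wrist"); im=vision.read_camera("wrist"); np.save("w4.npy",c,allow_pickle=True)
cv2.imwrite("pics/w4full.png",im[:,:,::-1])
u,v=proj("wrist",[[.5244,-.2824,.12]],c)[0]; u0,v0=int(u)-50,int(v)-45; print(u0,v0)
a=cv2.resize(im[v0:v0+90,u0:u0+100],None,fx=6.5,fy=6.5,interpolation=cv2.INTER_CUBIC); cv2.imwrite("pics/w4.png",a[:,:,::-1])
```

```text
t 17.8 tcp [ 0.4756 -0.3621  0.1329] yaw_y -31.72 F [-0.6  0.1 -2.3] M [-0.02 -0.    0.02] w 0.0107 ff 68.8 q7 [ 0.64  0.4  -0.07  1.77  0.03  0.98 -0.  ]
267 22
```

View pics/w4.png

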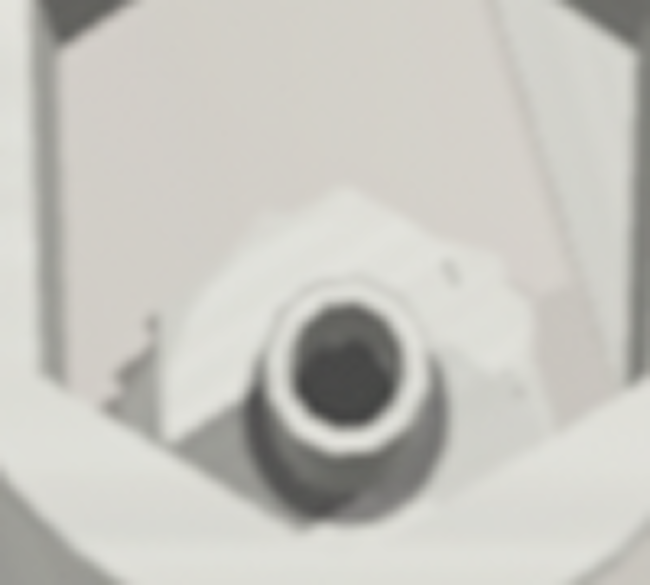

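The view through the bore shows the tube end at crop (348,367). The bore flats are at crop columns of about 38 and 652 on the top face, and the near corner is at (342,546). That puts the bore centre at about (345,216).

Run:
```python
from h import *
c=np.load("w4.npy",allow_pickle=True).item()
f=lambda x,y:(267+(x+.5)/6.5-.5,22+(y+.5)/6.5-.5)
t=P("wrist",f(348,367),.094,c); tcp=np.array([.4756,-.3621]); u=np.array([np.cos(np.radians(58.28)),np.sin(np.radians(58.28))]); n=np.array([-u[1],u[0]])
print("tube",t)
L=P("wrist",f(40,381),.144,c)[:2];R=P("wrist",f(651,384),.144,c)[:2];V=P("wrist",f(342,546),.144,c)[:2]
print("W",np.linalg.norm(L-R)*1e3)
for nm,p in(("L",L),("R",R),("V",V)): print(nm,((p-tcp)@u*1e3).round(2),((p-tcp)@n*1e3).round(2))
U0=P("wrist",f(62,300),.130,c)[:2];U1=P("wrist",f(631,300),.130,c)[:2]; print(np.linalg.norm(U0-U1)*1e3,((U0-tcp)@n*1e3),((U1-tcp)@n*1e3))
rel=t[:2]-tcp; print("tube rel along",rel@u*1e3,"lat",rel@n*1e3)
ax=np.array([.5244,-.2824])-tcp; print("axis rel",ax@u*1e3,ax@n*1e3)
```

```text
tube [ 0.52515532 -0.28321754  0.094     ]
W 30.962833860657643
L 85.83 15.0
R 85.71 -15.96
V 77.96 -0.29
31.622521911287976 15.273688654863244 -16.348827123316187
tube rel along 93.15423508752336 lat -0.6792015872293805
axis rel 93.45253045877551 0.3931295608709598
```

Request:
{"fn": "move_arm", "kwargs": {
  "steps": [
    {"tx": -0.0011, "ty": -0.0018, "tz": 0, "turn": 0, "hand": 0.005},
    {"tx": 0, "ty": 0, "tz": 0, "turn": 0, "hand": 0.005},
    {"tx": 0, "ty": 0, "tz": -0.015, "turn": 0, "hand": 0.005},
    {"tx": 0, "ty": 0, "tz": -0.02, "turn": 0, "hand": 0.005},
    {"tx": 0, "ty": 0, "tz": -0.01, "turn": 0, "hand": 0.005}
  ]
}}

```text
t: 18.35
tcp_pos: [0.4725, -0.364, 0.0851]
orientation: [-0.002, 0.874, 0.486, -0.001]
ft_force: [0.0, 1.1, -2.8]
width: 0.0105
finger_force: 68.8
```

Request:
{"fn": "move_arm", "kwargs": {
  "steps": [
    {"tx": 0, "ty": 0, "tz": -0.01, "turn": 0, "hand": 0.005},
    {"tx": 0, "ty": 0, "tz": -0.006, "turn": 0, "hand": 0.005},
    {"tx": 0, "ty": 0, "tz": 0, "turn": 0, "hand": 0.005},
    {"tx": 0, "ty": 0, "tz": 0, "turn": 0, "hand": 0.005},
    {"tx": 0, "ty": 0, "tz": 0, "turn": 0, "hand": 0.005}
  ]
}}

```text
t: 18.85
tcp_pos: [0.4744, -0.3653, 0.0724]
orientation: [0.001, 0.874, 0.486, 0.0]
ft_force: [-0.2, 0.3, -1.1]
width: 0.0105
finger_force: 68.8
```

```bash
cat >> h.py <<'E'
def rel():
    s=bot.observe(); w,x,y,z=s['orientation']; a=np.arctan2(1-2*(x*x+z*z),2*(x*y-w*z))+np.pi/2
    u=np.array([np.cos(a),np.sin(a)]); n=np.array([-u[1],u[0]]); st(); d=np.array([.5244,-.2824])-np.array(s['tcp_pos'][:2])
    F=np.array(s['ft_force'][:2]); M=np.array(s['moment'][:2]); print("axis along/lat mm",d@u*1e3,d@n*1e3,"F",F@u,F@n,"M about u,n",M@u,M@n,"u",u)
E
python3 - <<'E'
from h import *
rel()
E
```

```text
t 18.85 tcp [ 0.4744 -0.3653  0.0724] yaw_y -31.8 F [-0.2  0.3 -1.1] M [-0.09  0.06  0.01] w 0.0105 ff 68.8 q7 [ 0.64  0.47 -0.07  1.81  0.04  0.86 -0.01]
axis along/lat mm 96.80531418972375 1.2432011207722595 F 0.13262113863668457 0.26271146843548443 M about u,n 0.006780888884979221 0.1043372657035275 u [0.52691697 0.84991676]
```

Request:
{"fn": "move_arm", "kwargs": {
  "steps": [
    {"tx": 0, "ty": 0.0014, "tz": 0, "turn": 0, "hand": 0.005},
    {"tx": 0, "ty": 0, "tz": -0.001, "turn": 0, "hand": 0.005},
    {"tx": 0, "ty": 0, "tz": -0.002, "turn": 0, "hand": 0.005},
    {"tx": 0, "ty": 0, "tz": -0.002, "turn": 0, "hand": 0.005},
    {"tx": 0, "ty": 0, "tz": 0, "turn": 0, "hand": 0.005}
  ]
}}

```text
t: 19.35
tcp_pos: [0.4738, -0.3635, 0.0663]
orientation: [-0.0, 0.874, 0.486, 0.0]
ft_force: [0.0, 0.4, -3.0]
width: 0.0106
finger_force: 68.8
```

Run:
```python
from h import *
rel()
```

```text
t 19.35 tcp [ 0.4738 -0.3635  0.0663] yaw_y -31.8 F [ 0.   0.4 -3. ] M [-0.06 -0.03 -0.04] w 0.0106 ff 68.8 q7 [ 0.64  0.48 -0.07  1.82  0.04  0.85 -0.01]
axis along/lat mm 95.55217170231352 -0.24191325966287786 F 0.3143631266766334 0.17475468856841908 M about u,n -0.05690476067420862 0.0346024752593697 u [0.52700351 0.84986311]
```

Request:
{"fn": "move_arm", "kwargs": {
  "steps": [
    {"tx": 0, "ty": 0, "tz": -0.001, "turn": 0, "hand": 0.005},
    {"tx": 0, "ty": 0, "tz": -0.001, "turn": 0, "hand": 0.005},
    {"tx": 0, "ty": 0, "tz": -0.001, "turn": 0, "hand": 0.005},
    {"tx": 0, "ty": 0, "tz": -0.001, "turn": 0, "hand": 0.005},
    {"tx": 0, "ty": 0, "tz": 0, "turn": 0, "hand": 0.005}
  ]
}}

```text
t: 19.85
tcp_pos: [0.4739, -0.3635, 0.0625]
orientation: [0.0, 0.874, 0.486, 0.0]
ft_force: [0.6, -0.2, -3.8]
width: 0.0108
finger_force: 68.8
```

Run:
```python
from h import *
rel()
```

```text
t 19.85 tcp [ 0.4739 -0.3635  0.0625] yaw_y -31.8 F [ 0.6 -0.2 -3.8] M [-0.08  0.01 -0.06] w 0.0108 ff 68.8 q7 [ 0.64  0.48 -0.07  1.82  0.04  0.84 -0.01]
axis along/lat mm 95.57847585530871 -0.2024393165946381 F 0.17219670188260044 -0.6295279754203668 M about u,n -0.035172173237284304 0.06894108175543234 u [0.52695395 0.84989384]
```

Request:
{"fn": "move_arm", "kwargs": {
  "steps": [
    {"tx": 0, "ty": 0, "tz": -0.002, "turn": 0, "hand": 0.005},
    {"tx": 0, "ty": 0, "tz": -0.003, "turn": 0, "hand": 0.005},
    {"tx": 0, "ty": 0, "tz": -0.003, "turn": 0, "hand": 0.005},
    {"tx": 0, "ty": 0, "tz": -0.002, "turn": 0, "hand": 0.005},
    {"tx": 0, "ty": 0, "tz": -0.001, "turn": 0, "hand": 0.005}
  ]
}}

```text
t: 20.35
tcp_pos: [0.4739, -0.3635, 0.0513]
orientation: [-0.0, 0.874, 0.486, 0.0]
ft_force: [-0.7, 0.3, -2.3]
width: 0.0106
finger_force: 68.8
```

Run:
```python
from h import *
rel()
```

```text
t 20.35 tcp [ 0.4739 -0.3635  0.0513] yaw_y -31.8 F [-0.7  0.3 -2.3] M [-0.04 -0.   -0.01] w 0.0106 ff 68.8 q7 [ 0.64  0.5  -0.07  1.83  0.05  0.82 -0.01]
axis along/lat mm 95.56011900531868 -0.21079792471989656 F -0.0668440473977771 0.7405762166987244 M about u,n -0.026306876943556684 0.033442601623372765 u [0.52696555 0.84988664]
```

Request:
{"fn": "move_arm", "kwargs": {
  "steps": [
    {"tx": 0, "ty": 0, "tz": -0.001, "turn": 0, "hand": 0.005},
    {"tx": 0, "ty": 0, "tz": -0.001, "turn": 0, "hand": 0.005},
    {"tx": 0, "ty": 0, "tz": -0.0008, "turn": 0, "hand": 0.005},
    {"tx": 0, "ty": 0, "tz": 0, "turn": 0, "hand": 0.005},
    {"tx": 0, "ty": 0, "tz": 0, "turn": 0, "hand": 0.005}
  ]
}}

```text
t: 20.85
tcp_pos: [0.4739, -0.3635, 0.0489]
orientation: [0.0, 0.874, 0.486, 0.0]
ft_force: [-0.0, 0.1, -3.5]
width: 0.0106
finger_force: 68.8
```

Run:
```python
from h import *
rel()
# plan: circular path about axis, along=95.56, 18 steps of 2.5deg... print rows for cw 94deg
import math
```

```text
t 20.85 tcp [ 0.4739 -0.3635  0.0489] yaw_y -31.8 F [-0.   0.1 -3.5] M [-0.06  0.01  0.01] w 0.0106 ff 68.8 q7 [ 0.64  0.5  -0.07  1.83  0.05  0.81 -0.01]
axis along/lat mm 95.58395231601426 -0.18967589239984178 F 0.10083594281210914 0.09224360378277535 M about u,n -0.023448606532080724 0.05146343681202722 u [0.5269032 0.8499253]
```

Run:
```python
import numpy as np
a=np.radians(238.2); st_=np.radians(4); out=[]
p=lambda a:.0956*np.array([np.cos(a),np.sin(a)])
for i in range(26):
    d=p(a-st_*(i+1))-p(a-st_*i); out.append((round(d[0],4),round(d[1],4)))
for i in range(0,26,5): print(238.2-4*i,out[i:i+5])
```

```text
238.2 [(np.float64(-0.0055), np.float64(0.0037)), (np.float64(-0.0053), np.float64(0.0041)), (np.float64(-0.005), np.float64(0.0044)), (np.float64(-0.0047), np.float64(0.0048)), (np.float64(-0.0043), np.float64(0.0051))]
218.2 [(np.float64(-0.0039), np.float64(0.0054)), (np.float64(-0.0036), np.float64(0.0056)), (np.float64(-0.0032), np.float64(0.0059)), (np.float64(-0.0027), np.float64(0.0061)), (np.float64(-0.0023), np.float64(0.0063))]
198.2 [(np.float64(-0.0019), np.float64(0.0064)), (np.float64(-0.0014), np.float64(0.0065)), (np.float64(-0.001), np.float64(0.0066)), (np.float64(-0.0005), np.float64(0.0067)), (np.float64(-0.0), np.float64(0.0067))]
178.2 [(np.float64(0.0004), np.float64(0.0067)), (np.float64(0.0009), np.float64(0.0066)), (np.float64(0.0014), np.float64(0.0065)), (np.float64(0.0018), np.float64(0.0064)), (np.float64(0.0023), np.float64(0.0063))]
158.2 [(np.float64(0.0027), np.float64(0.0061)), (np.float64(0.0031), np.float64(0.0059)), (np.float64(0.0035), np.float64(0.0057)), (np.float64(0.0039), np.float64(0.0054)), (np.float64(0.0043), np.float64(0.0051))]
138.2 [(np.float64(0.0046), np.float64(0.0048))]
```

Request:
{"fn": "move_arm", "kwargs": {
  "steps": [
    {"tx": -0.0055, "ty": 0.0037, "tz": -0.0003, "turn": -0.0698, "hand": 0.005},
    {"tx": -0.0053, "ty": 0.0041, "tz": -0.0003, "turn": -0.0698, "hand": 0.005},
    {"tx": 0, "ty": 0, "tz": 0, "turn": 0, "hand": 0.005},
    {"tx": 0, "ty": 0, "tz": 0, "turn": 0, "hand": 0.005},
    {"tx": 0, "ty": 0, "tz": 0, "turn": 0, "hand": 0.005}
  ]
}}

```text
t: 21.35
tcp_pos: [0.4636, -0.356, 0.0485]
orientation: [0.0, 0.905, 0.425, 0.0]
ft_force: [1.4, -1.4, -2.3]
width: 0.0105
finger_force: 68.9
```

Run:
```python
from h import *
rel()
```

```text
t 21.35 tcp [ 0.4636 -0.356   0.0485] yaw_y -39.74 F [ 1.4 -1.4 -2.3] M [-0.26 -0.33  0.01] w 0.0105 ff 68.9 q7 [ 0.61  0.48 -0.04  1.86  0.03  0.8  -0.13]
axis along/lat mm 95.47152983972084 0.3231360124360469 F -0.1328043813586205 -1.9901090316249719 M about u,n -0.4142292343368509 -0.012104588172010544 u [0.63933153 0.7689312 ]
```

Request:
{"fn": "move_arm", "kwargs": {
  "steps": [
    {"tx": -0.005, "ty": 0.0044, "tz": 0, "turn": -0.0698, "hand": 0.005},
    {"tx": -0.0047, "ty": 0.0048, "tz": 0, "turn": -0.0698, "hand": 0.005},
    {"tx": -0.0043, "ty": 0.0051, "tz": 0, "turn": -0.0698, "hand": 0.005},
    {"tx": 0, "ty": 0, "tz": 0, "turn": 0, "hand": 0.005},
    {"tx": 0, "ty": 0, "tz": 0, "turn": 0, "hand": 0.005}
  ]
}}

```text
t: 21.85
tcp_pos: [0.4495, -0.3415, 0.0484]
orientation: [0.0, 0.945, 0.328, 0.0]
ft_force: [1.4, -0.2, -0.9]
width: 0.011
finger_force: 69.0
```

Run:
```python
from h import *
rel()
```

```text
t 21.85 tcp [ 0.4495 -0.3415  0.0484] yaw_y -51.71 F [ 1.4 -0.2 -0.9] M [-0.12 -0.32 -0.09] w 0.011 ff 69.0 q7 [ 0.57  0.45  0.01  1.91 -0.01  0.78 -0.32]
axis along/lat mm 95.40301580873489 -0.019126120192634877 F 0.9918659438606888 -1.0713224501134275 M about u,n -0.29104999498031164 -0.17552854538224877 u [0.78483573 0.61970387]
```

Run:
```python
from h import *
c=vision.get_calibration("wrist"); im=vision.read_camera("wrist"); np.save("w5.npy",c,allow_pickle=True)
cv2.imwrite("pics/w5full.png",im[:,:,::-1])
u,v=proj("wrist",[[.5244,-.2824,.06]],c)[0]; print(u,v); u0,v0=max(int(u)-60,0),max(int(v)-50,0); print(u0,v0)
a=cv2.resize(im[v0:v0+130,u0:u0+130],None,fx=4.5,fy=4.5,interpolation=cv2.INTER_CUBIC); cv2.imwrite("pics/w5.png",a[:,:,::-1])
```

```text
317.58396981227486 48.57355782885162
257 0
```

View pics/w5.png

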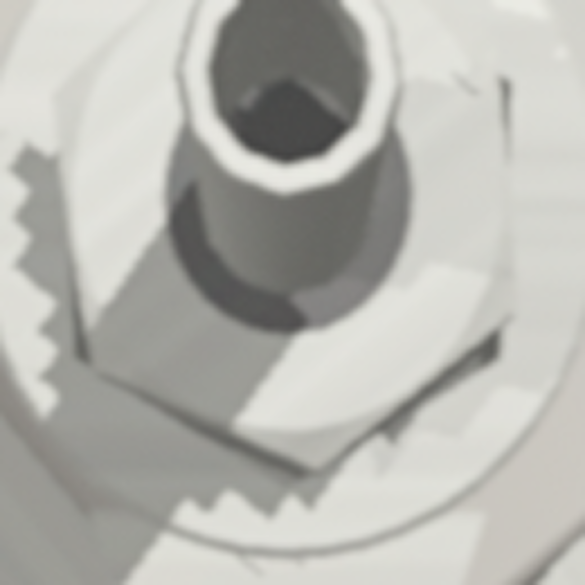

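The nut's near corner is at crop (315,468), with the left one at (85,358). The wrench is seated, with the nut lagging it by about 4 to 5 degrees, as expected when it is being driven.

Run:
```python
from h import *
c=np.load("w5.npy",allow_pickle=True).item()
f=lambda x,y:(257+(x+.5)/4.5-.5,0+(y+.5)/4.5-.5)
a=P("wrist",f(289,85),.094,c); print(a)
for xy in [(315,468),(87,358),(508,325)]:
    d=P("wrist",f(*xy),.065,c)-a; print(xy,np.linalg.norm(d[:2])*1e3,np.degrees(np.arctan2(d[1],d[0]))%360)
```

```text
[ 0.52461935 -0.28340115  0.094     ]
(315, 468) 16.67237314319072 225.09708332163993
(87, 358) 16.84427833798407 161.83304137692488
(508, 325) 16.96919175601466 283.3358751556138
```

Request:
{"fn": "move_arm", "kwargs": {
  "steps": [
    {"tx": -0.0039, "ty": 0.0054, "tz": 0, "turn": -0.0698, "hand": 0.005},
    {"tx": -0.0036, "ty": 0.0056, "tz": 0, "turn": -0.0698, "hand": 0.005},
    {"tx": -0.0032, "ty": 0.0059, "tz": 0, "turn": -0.0698, "hand": 0.005},
    {"tx": -0.0027, "ty": 0.0061, "tz": 0, "turn": -0.0698, "hand": 0.005},
    {"tx": -0.0023, "ty": 0.0063, "tz": 0, "turn": -0.0698, "hand": 0.005}
  ]
}}

```text
t: 22.4
tcp_pos: [0.434, -0.3129, 0.0485]
orientation: [0.001, 0.987, 0.158, 0.001]
ft_force: [2.2, -2.3, -2.2]
width: 0.0108
finger_force: 68.9
```

Run:
```python
from h import *
rel()
```

```text
t 22.4 tcp [ 0.434  -0.3129  0.0485] yaw_y -71.83 F [ 2.2 -2.3 -2.2] M [-0.5  -0.45  0.33] w 0.0108 ff 68.9 q7 [ 0.47  0.41  0.09  1.99 -0.05  0.74 -0.66]
axis along/lat mm 95.38136314774997 0.845259820987751 F 1.3566374594099044 -2.861024955473511 M about u,n -0.6208723534924581 -0.27295539744598674 u [0.9501344 0.3118407]
```

Request:
{"fn": "move_arm", "kwargs": {
  "steps": [
    {"tx": -0.0019, "ty": 0.0064, "tz": 0, "turn": -0.0698, "hand": 0.005},
    {"tx": -0.0014, "ty": 0.0065, "tz": 0, "turn": -0.0698, "hand": 0.005},
    {"tx": -0.001, "ty": 0.0066, "tz": 0, "turn": -0.0698, "hand": 0.005},
    {"tx": -0.0005, "ty": 0.0067, "tz": 0, "turn": -0.0698, "hand": 0.005},
    {"tx": 0, "ty": 0.0067, "tz": 0, "turn": -0.0698, "hand": 0.005}
  ]
}}

```text
t: 22.9
tcp_pos: [0.429, -0.2801, 0.0485]
orientation: [0.001, 1.0, -0.016, 0.0]
ft_force: [1.5, -1.9, -2.3]
width: 0.0108
finger_force: 69.0
```

Run:
```python
from h import *
rel()
```

```text
t 22.9 tcp [ 0.429  -0.2801  0.0485] yaw_y -91.82 F [ 1.5 -1.9 -2.3] M [-0.53 -0.36  0.28] w 0.0108 ff 69.0 q7 [ 0.36  0.38  0.16  2.04 -0.09  0.72 -1.03]
axis along/lat mm 95.38968408994047 0.7345914982272266 F 1.5701202923157238 -1.8697561364355912 M about u,n -0.5214845771333917 -0.37784423398290706 u [ 0.99949415 -0.03180331]
```

Request:
{"fn": "move_arm", "kwargs": {
  "steps": [
    {"tx": 0.0004, "ty": 0.0067, "tz": 0, "turn": -0.0698, "hand": 0.005},
    {"tx": 0.0009, "ty": 0.0066, "tz": 0, "turn": -0.0698, "hand": 0.005},
    {"tx": 0.0014, "ty": 0.0065, "tz": 0, "turn": -0.0698, "hand": 0.005},
    {"tx": 0.0018, "ty": 0.0064, "tz": 0, "turn": -0.0698, "hand": 0.005},
    {"tx": 0.0023, "ty": 0.0063, "tz": 0, "turn": -0.0698, "hand": 0.005}
  ]
}}

```text
t: 23.4
tcp_pos: [0.4355, -0.2475, 0.0484]
orientation: [0.001, 0.982, -0.189, 0.0]
ft_force: [0.5, -1.9, -1.4]
width: 0.0106
finger_force: 69.0
```

Run:
```python
from h import *
rel()
```

```text
t 23.4 tcp [ 0.4355 -0.2475  0.0484] yaw_y -111.81 F [ 0.5 -1.9 -1.4] M [-0.54 -0.17  0.32] w 0.0106 ff 69.0 q7 [ 0.23  0.37  0.24  2.07 -0.13  0.72 -1.4 ]
axis along/lat mm 95.4900239633524 0.6408754307665256 F 1.1777399003231954 -1.6014584044212632 M about u,n -0.43494226228541233 -0.3603804565764852 u [ 0.92842985 -0.37150774]
```

Request:
{"fn": "move_arm", "kwargs": {
  "steps": [
    {"tx": 0.0027, "ty": 0.0061, "tz": 0, "turn": -0.0698, "hand": 0.005},
    {"tx": 0.0031, "ty": 0.0059, "tz": 0, "turn": -0.0698, "hand": 0.005},
    {"tx": 0.0035, "ty": 0.0057, "tz": 0, "turn": -0.0698, "hand": 0.005},
    {"tx": 0, "ty": 0, "tz": 0, "turn": 0, "hand": 0.005},
    {"tx": 0, "ty": 0, "tz": 0, "turn": 0, "hand": 0.005}
  ]
}}

```text
t: 23.9
tcp_pos: [0.445, -0.2292, 0.0483]
orientation: [-0.0, 0.957, -0.29, 0.0]
ft_force: [1.5, -0.6, -1.2]
width: 0.011
finger_force: 69.0
```

Run:
```python
from h import *
rel()
c=vision.get_calibration("wrist"); im=vision.read_camera("wrist"); np.save("w6.npy",c,allow_pickle=True)
cv2.imwrite("pics/w6full.png",im[:,:,::-1])
u,v=proj("wrist",[[.5244,-.2824,.06]],c)[0]; u0,v0=max(int(u)-60,0),max(int(v)-50,0); print(u0,v0)
a=cv2.resize(im[v0:v0+120,u0:u0+130],None,fx=5,fy=5,interpolation=cv2.INTER_CUBIC); cv2.imwrite("pics/w6.png",a[:,:,::-1])
```

```text
t 23.9 tcp [ 0.445  -0.2292  0.0483] yaw_y -123.66 F [ 1.5 -0.6 -1.2] M [-0.13 -0.33  0.09] w 0.011 ff 69.0 q7 [ 0.16  0.38  0.28  2.07 -0.15  0.72 -1.62]
axis along/lat mm 95.60770477335807 -0.2949232166701149 F 1.5576976837263348 0.2991843299832755 M about u,n 0.0761307995887703 -0.3479265873987889 u [ 0.83232741 -0.55428429]
258 1
```

View pics/w6.png

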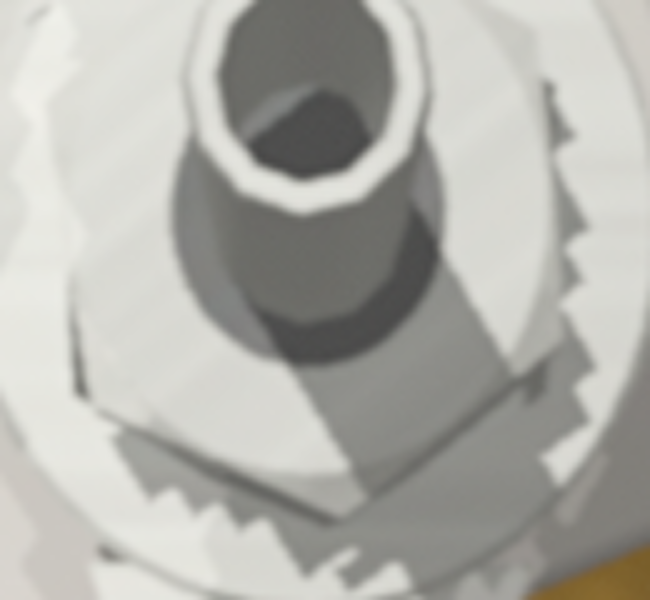

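The nut's corners are at crop (335,520), (83,395) and (555,352). The tube end is centred at about (308,88).

Run:
```python
from h import *
for nm,s,o,t,pts in [("w5",4.5,(257,0),(289,85),[(315,468),(87,358),(508,325)]),("w6",5,(258,1),(308,88),[(335,520),(83,395),(555,352)])]:
    c=np.load(nm+".npy",allow_pickle=True).item()
    f=lambda x,y:(o[0]+(x+.5)/s-.5,o[1]+(y+.5)/s-.5)
    q=np.array([P("wrist",f(*p),.065,c)[:2] for p in pts])
    # fit centre + angle with R=17.0 ; corner order 0,-60,+60
    from scipy.optimize import least_squares
    g=lambda x:np.concatenate([q[i]-x[:2]-.017*np.array([np.cos(x[2]+k),np.sin(x[2]+k)]) for i,k in enumerate((0,-np.pi/3,np.pi/3))])*1e3
    r=least_squares(g,[.5244,-.2824,np.radians(222 if nm=="w5" else 150)]); print(nm,r.x[:2],np.degrees(r.x[2])%360,r.cost, P("wrist",f(*t),.094,c))
```

```text
w5 [ 0.52496379 -0.28337112] 222.9333314709162 0.14896572174467124 [ 0.52461935 -0.28340115  0.094     ]
w6 [ 0.52482049 -0.28294511] 151.40115208304033 0.07991380425939835 [ 0.52463707 -0.28286304  0.094     ]
```

Request:
{"fn": "move_arm", "kwargs": {
  "steps": [
    {"tx": 0.001, "ty": 0.0014, "tz": 0, "turn": -0.018, "hand": 0.005},
    {"tx": 0.0009, "ty": 0.0013, "tz": 0, "turn": -0.018, "hand": 0.005},
    {"tx": 0, "ty": 0, "tz": 0, "turn": 0, "hand": 0.005},
    {"tx": 0, "ty": 0, "tz": 0, "turn": 0, "hand": 0.005},
    {"tx": 0, "ty": 0, "tz": 0, "turn": 0, "hand": 0.005}
  ]
}}

```text
t: 24.45
tcp_pos: [0.4467, -0.2267, 0.0484]
orientation: [0.0, 0.951, -0.308, 0.0]
ft_force: [0.7, -2.5, -1.7]
width: 0.011
finger_force: 69.0
```

Run:
```python
from h import *
rel()
```

```text
t 24.45 tcp [ 0.4467 -0.2267  0.0484] yaw_y -125.85 F [ 0.7 -2.5 -1.7] M [-0.61 -0.25  0.24] w 0.011 ff 69.0 q7 [ 0.14  0.38  0.29  2.07 -0.16  0.72 -1.66]
axis along/lat mm 95.61546547883212 0.37182802650077146 F 2.0284274343191817 -1.5800005193229796 M about u,n -0.3445704689918718 -0.5568603949348299 u [ 0.81057547 -0.58563419]
```

Request:
{"fn": "move_arm", "kwargs": {
  "steps": [
    {"tx": -0.002, "ty": -0.0031, "tz": 0, "turn": 0.039, "hand": 0.005},
    {"tx": -0.0021, "ty": -0.0031, "tz": 0, "turn": 0.039, "hand": 0.005},
    {"tx": 0, "ty": 0, "tz": 0, "turn": 0, "hand": 0.005},
    {"tx": 0, "ty": 0, "tz": 0, "turn": 0, "hand": 0.005},
    {"tx": 0, "ty": 0, "tz": 0, "turn": 0, "hand": 0.005}
  ]
}}

```text
t: 24.95
tcp_pos: [0.4427, -0.2322, 0.0483]
orientation: [-0.0, 0.963, -0.271, 0.0]
ft_force: [2.4, -1.3, -2.1]
width: 0.0107
finger_force: 68.9
```

Run:
```python
from h import *
rel()
```

```text
t 24.95 tcp [ 0.4427 -0.2322  0.0483] yaw_y -121.4 F [ 2.4 -1.3 -2.1] M [-0.25 -0.41 -0.01] w 0.0107 ff 68.9 q7 [ 0.17  0.37  0.27  2.07 -0.15  0.72 -1.58]
axis along/lat mm 95.84786271205995 -0.26718598761145407 F 2.7865693095390616 0.12257040498982974 M about u,n -0.00595992795468217 -0.47893634121396333 u [ 0.85353017 -0.52104342]
```

Request:
{"fn": "move_arm", "kwargs": {
  "steps": [
    {"tx": 0.0004, "ty": -0.0003, "tz": 0, "turn": 0, "hand": 0.005},
    {"tx": 0, "ty": 0, "tz": 0.001, "turn": 0, "hand": 0.005},
    {"tx": 0, "ty": 0, "tz": 0.001, "turn": 0, "hand": 0.005},
    {"tx": 0, "ty": 0, "tz": 0.001, "turn": 0, "hand": 0.005},
    {"tx": 0, "ty": 0, "tz": 0, "turn": 0, "hand": 0.005}
  ]
}}

```text
t: 25.45
tcp_pos: [0.4427, -0.2324, 0.0512]
orientation: [-0.0, 0.963, -0.27, -0.0]
ft_force: [1.6, 0.0, -3.1]
width: 0.0111
finger_force: 68.8
```

Run:
```python
from h import *
rel()
```

```text
t 25.45 tcp [ 0.4427 -0.2324  0.0512] yaw_y -121.36 F [ 1.6  0.  -3.1] M [ 0.01 -0.2   0.04] w 0.0111 ff 68.8 q7 [ 0.17  0.37  0.27  2.07 -0.15  0.72 -1.58]
axis along/lat mm 95.7946311630461 -0.12844709082887595 F 1.3667415651530905 0.8613228758066773 M about u,n 0.1166481208537742 -0.16820307544301943 u [ 0.85394065 -0.52037041]
```

Request:
{"fn": "move_arm", "kwargs": {
  "steps": [
    {"tx": 0, "ty": 0, "tz": 0.003, "turn": 0, "hand": 0.005},
    {"tx": 0, "ty": 0, "tz": 0.004, "turn": 0, "hand": 0.005},
    {"tx": 0, "ty": 0, "tz": 0.004, "turn": 0, "hand": 0.005},
    {"tx": 0, "ty": 0, "tz": 0.004, "turn": 0, "hand": 0.005},
    {"tx": 0, "ty": 0, "tz": 0.004, "turn": 0, "hand": 0.005}
  ]
}}

```text
t: 25.95
tcp_pos: [0.4424, -0.2328, 0.0706]
orientation: [0.0, 0.963, -0.271, -0.0]
ft_force: [-0.2, 0.7, -1.2]
width: 0.0106
finger_force: 68.9
```

Request:
{"fn": "move_arm", "kwargs": {
  "steps": [
    {"tx": 0, "ty": 0, "tz": 0.006, "turn": 0, "hand": 0.005},
    {"tx": 0, "ty": 0, "tz": 0.015, "turn": 0, "hand": 0.005},
    {"tx": 0, "ty": 0, "tz": 0.02, "turn": 0, "hand": 0.005},
    {"tx": 0, "ty": 0, "tz": 0.02, "turn": 0, "hand": 0.005},
    {"tx": 0, "ty": 0, "tz": 0.01, "turn": 0, "hand": 0.005}
  ]
}}

```text
t: 26.45
tcp_pos: [0.4435, -0.2335, 0.1432]
orientation: [0.0, 0.963, -0.271, 0.001]
ft_force: [0.3, 0.0, -2.8]
width: 0.0104
finger_force: 68.9
```

Run:
```python
from h import *
rel()
```

```text
t 26.45 tcp [ 0.4435 -0.2335  0.1432] yaw_y -121.4 F [ 0.3  0.  -2.8] M [ 0.   -0.04 -0.05] w 0.0104 ff 68.9 q7 [ 0.14  0.23  0.3   1.99 -0.09  0.92 -1.64]
axis along/lat mm 94.57591322182144 0.38580718750305665 F 0.21541622345641379 0.1839980060745981 M about u,n 0.021322027169076756 -0.028762708945930585 u [ 0.85352638 -0.52104963]
```

Request:
{"fn": "move_arm", "kwargs": {
  "steps": [
    {"tx": 0.0015, "ty": 0.025, "tz": 0, "turn": -0.026, "hand": 0.005},
    {"tx": 0.0015, "ty": 0.039, "tz": 0, "turn": -0.026, "hand": 0.005},
    {"tx": 0.0015, "ty": 0.04, "tz": 0, "turn": -0.026, "hand": 0.005},
    {"tx": 0.0015, "ty": 0.04, "tz": 0, "turn": -0.026, "hand": 0.005},
    {"tx": 0.0015, "ty": 0.04, "tz": 0, "turn": -0.026, "hand": 0.005}
  ]
}}

```text
t: 26.95
tcp_pos: [0.4498, -0.0475, 0.1412]
orientation: [0.0, 0.943, -0.333, -0.0]
ft_force: [-0.3, 0.1, -2.6]
width: 0.0106
finger_force: 68.8
```

Request:
{"fn": "move_arm", "kwargs": {
  "steps": [
    {"tx": 0.0015, "ty": 0.04, "tz": 0, "turn": -0.027, "hand": 0.005},
    {"tx": 0.0015, "ty": 0.04, "tz": 0, "turn": -0.027, "hand": 0.005},
    {"tx": 0.0015, "ty": 0.04, "tz": 0, "turn": -0.027, "hand": 0.005},
    {"tx": 0.0015, "ty": 0.04, "tz": 0, "turn": -0.027, "hand": 0.005},
    {"tx": 0.0015, "ty": 0.024, "tz": 0, "turn": -0.027, "hand": 0.005}
  ]
}}

```text
t: 27.45
tcp_pos: [0.4572, 0.1387, 0.1412]
orientation: [-0.0, 0.919, -0.394, -0.0]
ft_force: [-0.1, 0.3, -2.1]
width: 0.0108
finger_force: 68.9
```

Request:
{"fn": "move_arm", "kwargs": {
  "steps": [
    {"tx": 0, "ty": 0, "tz": -0.04, "turn": 0, "hand": 0.005},
    {"tx": 0, "ty": 0, "tz": -0.04, "turn": 0, "hand": 0.005},
    {"tx": 0, "ty": 0, "tz": -0.03, "turn": 0, "hand": 0.005},
    {"tx": 0, "ty": 0, "tz": -0.015, "turn": 0, "hand": 0.005},
    {"tx": 0, "ty": 0, "tz": 0, "turn": 0, "hand": 0.005}
  ]
}}

```text
t: 27.95
tcp_pos: [0.4555, 0.1342, 0.014]
orientation: [0.002, 0.919, -0.395, -0.002]
ft_force: [-1.3, -1.2, -1.9]
width: 0.0107
finger_force: 68.8
```

Run:
```python
from h import *
rel()
```

```text
t 27.95 tcp [0.4555 0.1342 0.014 ] yaw_y -136.57 F [-1.3 -1.2 -1.9] M [0.03 0.07 0.  ] w 0.0107 ff 68.8 q7 [-0.42  0.39  0.05  2.13 -0.03  0.62 -2.73]
axis along/lat mm 349.8517190647124 -236.38742228325012 F -0.03129757211210393 -1.8205125536470526 M about u,n -0.028773478888431632 0.07355726681835739 u [ 0.68751257 -0.72617247]
```

Lower the last 11 mm gently, release, and back off upward.

Request:
{"fn": "move_arm", "kwargs": {
  "steps": [
    {"tx": 0, "ty": 0, "tz": -0.005, "turn": 0, "hand": 0.005},
    {"tx": 0, "ty": 0, "tz": -0.003, "turn": 0, "hand": 0.005},
    {"tx": 0, "ty": 0, "tz": -0.0015, "turn": 0, "hand": 0.005},
    {"tx": 0, "ty": 0, "tz": -0.0005, "turn": 0, "hand": 0.005},
    {"tx": 0, "ty": 0, "tz": 0, "turn": 0, "hand": 0.005}
  ]
}}

```text
t: 28.45
tcp_pos: [0.4582, 0.1353, 0.0067]
orientation: [-0.0, 0.919, -0.395, 0.0]
ft_force: [0.6, -0.2, -2.5]
width: 0.0105
finger_force: 68.9
```

Run:
```python
from h import *
rel()
```

```text
t 28.45 tcp [0.4582 0.1353 0.0067] yaw_y -136.56 F [ 0.6 -0.2 -2.5] M [-0.04 -0.01 -0.02] w 0.0105 ff 68.9 q7 [-0.42  0.4   0.05  2.14 -0.03  0.6  -2.73]
axis along/lat mm 348.7870452522834 -239.14334878037417 F 0.5515041975546614 0.24903493088406936 M about u,n -0.01982588391519114 -0.029731149626400336 u [ 0.687656   -0.72603665]
```

Request:
{"fn": "move_arm", "kwargs": {
  "steps": [
    {"tx": 0, "ty": 0, "tz": -0.002, "turn": 0, "hand": 0.005},
    {"tx": 0, "ty": 0, "tz": -0.0015, "turn": 0, "hand": 0.005},
    {"tx": 0, "ty": 0, "tz": 0, "turn": 0, "hand": 0.005},
    {"tx": 0, "ty": 0, "tz": 0, "turn": 0, "hand": 0.02},
    {"tx": 0, "ty": 0, "tz": 0, "turn": 0, "hand": 0.035}
  ]
}}

```text
t: 28.95
tcp_pos: [0.4583, 0.1353, 0.0029]
orientation: [-0.0, 0.919, -0.395, 0.0]
ft_force: [0.3, -0.6, -0.5]
width: 0.0331
finger_force: 0.0
```

Request:
{"fn": "move_arm", "kwargs": {
  "steps": [
    {"tx": 0, "ty": 0, "tz": 0, "turn": 0, "hand": 0.04},
    {"tx": 0, "ty": 0, "tz": 0.01, "turn": 0, "hand": 0.04},
    {"tx": 0, "ty": 0, "tz": 0.04, "turn": 0, "hand": 0.04},
    {"tx": 0, "ty": 0, "tz": 0.045, "turn": 0, "hand": 0.04},
    {"tx": 0, "ty": 0, "tz": 0.045, "turn": 0, "hand": 0.04}
  ]
}}

```text
t: 29.45
tcp_pos: [0.4575, 0.135, 0.1449]
orientation: [0.0, 0.919, -0.395, -0.0]
ft_force: [0.5, 0.2, -0.3]
width: 0.0399
finger_force: 0.0
```

Request:
{"fn": "move_arm", "kwargs": {
  "steps": [
    {"tx": 0, "ty": 0, "tz": 0.03, "turn": 0, "hand": 0.04},
    {"tx": 0, "ty": 0, "tz": 0, "turn": 0, "hand": 0.04},
    {"tx": 0, "ty": 0, "tz": 0, "turn": 0, "hand": 0.04},
    {"tx": 0, "ty": 0, "tz": 0, "turn": 0, "hand": 0.04},
    {"tx": 0, "ty": 0, "tz": 0, "turn": 0, "hand": 0.04}
  ]
}}

```text
t: 29.95
tcp_pos: [0.4568, 0.1348, 0.1714]
orientation: [0.001, 0.919, -0.395, -0.001]
ft_force: [-0.4, 0.6, -0.4]
width: 0.04
finger_force: 0.0
```

Run:
```python
from h import *
st()
im=vision.read_camera("top"); a=im[110:320,40:440]; cv2.imwrite("pics/end.png",cv2.resize(a,None,fx=2,fy=2,interpolation=cv2.INTER_CUBIC)[:,:,::-1])
```

```text
t 29.95 tcp [0.4568 0.1348 0.1714] yaw_y -136.56 F [-0.4  0.6 -0.4] M [ 0.03 -0.02 -0.03] w 0.04 ff 0.0 q7 [-0.44  0.15  0.07  2.01 -0.01  0.99 -2.75]
```

View pics/end.png

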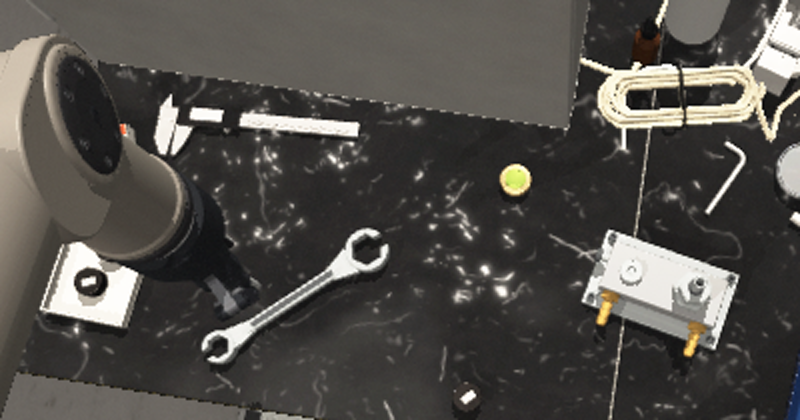

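The wrench lies flat at crop (295,295), clear of the block. The fitting is standing free, and the bystanders in view are where they were.

```bash
python3 -c "
from bench import bot
print(bot.close_job())"
```

```text
the job is handed in; nothing more can be done
None
```

I ran the nut down about 75° by finger until it bore on the ferrule (0.49 N m), then gave it a further quarter turn (about 90°, to within a degree or two) with the wrench; the wrench now lies flat on the bench clear of the block, and the job was handed in at about 30 s without a verdict shown.

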